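Sort sealed test weights by tilting, and latch the loose ones away

TASK

Lift the latch bar of the red quarantine rack out of its notch and park it on the rear rest. Then pick up each sealed housing, tilt it lengthwise both ways to feel whether the weight inside has come loose, and lay the loose ones in lanes of the red rack and the sound ones in lanes of the green issue rack, one housing to a lane, flat on the deck. Last, lift the bar back over its keeper and let it drop fully into the notch, and leave the things at the back alone.

Things in the scene. Friction and masses are not known exactly. Their poses are not given: they have to be found in the camera images.
- issue_rack: GREEN issue rack, 140 mm deep x 212 mm wide, fixed on the bench left or right: a deck that slopes at 0.30 rad (17 degrees), low end towards the robot, with four parallel lanes side by side, each 47 mm wide and 132 mm long, parted by green ribs 14 mm high, with 12 mm lips at both ends. Origin: centre of its underside; x level, away from the robot
- issue_rack_deck (a point): middle of the green deck's upper face, 34 mm above the bench; x points up the slope, z square off the deck. Lane middles at y = -76.5, -25.5, 25.5 and 76.5 mm of this frame. A housing lies in a lane lengthwise, either way round, one to a lane, its origin then on this frame's z = 0
- quarantine_rack: RED quarantine rack: the same deck and lanes as the green one, plus red cheeks on both sides (outer faces 232 mm apart, up to 130 mm high) that carry the latch bar. The racks may swap places. Origin: centre of its underside; x level, away from the robot, the way the bar slides
- quarantine_rack_deck (a point): middle of the red deck's upper face; frame and lanes as for the green deck
- bar_knob (a point): top centre of the latch bar's knob: black, round, upright, 18 mm diameter, 41 mm tall, on the middle of a 12 mm square steel bar 240 mm long, lying across the red rack over the grip ribs. Latched, this point is 153 mm above the bench. The bar moves only straight up and fore and aft (no turning), weighs 200 g and falls by itself when let go
- latch_bar (a joint): height of the latch bar above the bottom of its notch, m: 0 = down in the notch, 0.015 = resting on the rear rest, 0.06 = highest. The keeper lip behind the notch is 0.025 high: the bar passes over it only when lifted by more than that
- bar_slide (a joint): position of the latch bar along the rack, away from the robot, m: 0 = over the notch, about 0.025 = just past the keeper lip, 0.082 = fully back on the rear rest, clear of the lanes
- wash_bottle: plastic wash bottle, 66 x 92 x 199 mm, standing at the back; origin at the centre of its foot. Bystander
- fuse_box: small white carton, 42 x 62 x 22 mm, at the back; origin at the centre of its underside. Bystander
- petri_dish: petri dish, 63 mm across, 15 mm high, at the back; origin at the centre of its underside. Bystander
- housing_a: sealed housing: aluminium box 120 (its x) x 40 x 34 mm, dark end caps, a blue band nearer -x; on top a black grip rib 50 x 16 mm, 26 mm high (top 60 mm above the underside), pinched across its 16 mm, along y. Origin: centre of underside. Shell 175 to 350 g plus a 280 g inner weight. Starts on the bench, lengthwise left-right within 15 degrees. 3 or 4 of them are there; all look alike; which are loose changes every time
- weight_a (a joint): inner weight of housing_a along its x, m; unseen from outside. 0 = middle (so at the start). Sound: held there within 0.003. Loose: stays put until the housing is tilted lengthwise past about 7 degrees, then slides to the low end (+-0.036) and stays when levelled, so the moment about the grip shifts by 0.10 Nm from middle to end, 0.20 Nm from end to end
- housing_b: another such housing, like housing_a in all ways
- weight_b (a joint): the same for housing_b
- housing_c: another such housing, like housing_a in all ways
- weight_c (a joint): the same for housing_c
- housing_d: another such housing, like housing_a in all ways
- weight_d (a joint): the same for housing_d

How it is judged:
By the outcome, as a careful person would: the job done as asked, in the order asked, and still so for the second after the job is handed in, with the robot touching nothing.
Of housing_a, housing_b, housing_c, housing_d only 3 to 4 are there at a start; the rules pass over those that are not, and their reading is None.
At some moment in a run one of housing_a, housing_b, housing_c, housing_d may be knocked a few centimetres aside while the robot is not near it.
It also fails if it takes over 210 s, if anything falls off the work surface, if the arm or the gripper's body presses on something with over 40 N, if the wrist force passes 120 N, or if a joint passes its speed limit or range.

ROBOT

A 6-joint arm with a two-finger parallel gripper is mounted at the origin on a cart in front of the work surface, level with it; the furniture and walls round the work are solid. World frame = base frame: x ahead of the robot, y to its left, z up, the work surface at z = 0. Lengths are in m, angles in rad, forces in N, time in s.
With the tool pointing down it reaches from about 0.375 to 0.9 m from the base axis. Payload 3.1 kg.
Tool frame: the origin (TCP) lies where the fingers leave the gripper's body, on its centre line; the fingertips stand 70 mm ahead of it and the grasp point (between the pads) lies 51 mm ahead of it (robot.tip_reach is the distance from the TCP to the fingertips, in m); z points along the fingers, y is the line along which they close (so a half turn about z gives the same grasp; the last joint's range is limited). The gripper opens to 87 mm and grips with 3 to 60 N. Pads are 19 mm wide; open, the fingers measure 117 mm over their backs; the gripper's body (75 mm by 190 mm) begins 51 mm behind the grasp point.
Start: joints at [1.115, 0.527, 1.433, -0, 1.181, -0.178], TCP at [0.171, 0.601, 0.292] pointing down, gripper open.
Joint ranges: [-3.08, 3.08], [-0.75, 2.2], [0.22, 2.44], [-1.43, 4.57], [0, 2.65], [-2.85, 2.85]. Speed limits (rad/s): [2.79, 2.79, 3.14, 3.14, 3.14, 3.14].

INTERFACE

Orientations are given as a unit quaternion [x, y, z, w].
In Python, from rig import robot gives the robot as it stands.
- The arm moves only by the tool carry_out, never from a script. Its argument "rows" is a list that holds one entry, the list of rows, each a list of 6 numbers: the shift along the tool's x, y, z in mm, then the turn, a rotation vector about the tool's x, y, z in units of 8 degrees (1.0 is 8 degrees). A call has 1 to 20 rows; each row is the pose to reach, as a shift and turn from the pose commanded when the call began, along the tool's axes at that moment; what a row does not reach only later rows make up. A row lasts 1/10 s, in which the tool goes at most 50 mm and 8.59 degrees, less where a joint would pass 70% of its speed; a pose out of reach is approached as far as the arm can. A call with a gripper value outside its range is refused whole. "fingers" is the opening, from 0 (shut) to 1 (fully open), set as the call begins (left out, the last holds). The fingers move at their own pace and stop on an object; "grip_force" is the grip in N (left out, the last holds). Time passes only in rows, so rows that repeat a pose let the fingers close. It gives the time, the measured TCP pose, the force and the opening at its end, in the units of the state.
- robot.get_obs(): the state, without advancing time (a new reading comes with each control period).
- robot.camera(name): name is "scene" or "top"; returns a dict with "color" (420x560x3 uint8, red, green, blue), "depth" (420x560 float32, m along the optical axis (not along the pixel's ray), 0 where there is no reading), "K" (3x3 intrinsics, pixels), "camera_from_world" (4x4, takes a point from world to camera coordinates). Camera axes: x right, y down, z forward; pixel columns grow to the right and rows downward; lengths in m; the calibration is good to about 2 mm. A picture is of the moment at which its call begins.
- robot.hand_in(): hands the job in, once; it reports no verdict.
The state is a dict: "time": time; "q": joint angles; "joint_velocities": joint speeds; "joint_torque": joint torques, N m; "position": TCP position; "tool_rot": TCP orientation; "ft_force": force on the tool from outside, world axes, zero at the start; "moment": the same for the moment, N m; "grip_width": finger opening in m.
Only numpy, scipy, OpenCV 4.12 (cv2) and the standard library are available. Lean on these libraries where they do the work, as an engineer would, in place of code of your own. Each camera call takes 0.05 s, during which the arm holds its last target. There are 200 camera calls.

## Working session

There is one attempt and no reset: what is moved stays moved. The work goes in short steps, Python scripts to look and compute and a tool call to move; the robot and the scene stay as the last step left them, time stands still between calls to the robot, and variables do not carry over. Pictures are saved under pics/ and viewed, on a budget of 14 in all, crops included, one or two more only if the job needs it, and the job is handed in when it is done.

Besides the shell and the picture viewer there is one more tool, called as a command line: name --argument value ..., lists and objects as JSON in quotes. carry_out: Moves the arm, as the interface text tells. Its arguments: {"type":"object","properties":{"rows":{"type":"array"},"fingers":{"type":"number"},"grip_force":{"type":"number"}},"required":["rows"]}

```bash
ls; mkdir -p pics
python3 - <<'E'
from rig import robot
import cv2,numpy as np
o=robot.get_obs()
for k,v in o.items(): print(k,np.round(v,3))
for n in("scene","top"):
    c=robot.camera(n); cv2.imwrite(f"pics/{n}0.png",cv2.cvtColor(c["color"],cv2.COLOR_RGB2BGR))
    np.savez(f"pics/{n}0.npz",**c)
    print(n,c["K"].round(1).tolist(),np.linalg.inv(c["camera_from_world"]).round(3).tolist())
E
```

```text
pics
time 0.0
q [ 1.115  0.528  1.434 -0.     1.181 -0.178]
joint_velocities [ 0.001  0.001  0.001  0.     0.001 -0.001]
joint_torque [ 1.0000e-03 -4.4004e+01 -1.7660e+01  6.3000e-02  5.8000e-02 -0.0000e+00]
position [0.171 0.601 0.291]
tool_rot [ 0.138  0.99  -0.001 -0.   ]
ft_force [0.095 0.895 0.032]
moment [-0.012 -0.019 -0.018]
grip_width 0.087
scene [[543.4, 0.0, 272.4], [0.0, 543.4, 213.7], [0.0, 0.0, 1.0]] [[0.774, -0.449, 0.446, -0.089], [-0.633, -0.562, 0.533, -0.844], [0.011, -0.695, -0.719, 1.14], [0.0, 0.0, 0.0, 1.0]]
top [[401.0, 0.0, 290.7], [0.0, 401.0, 207.9], [0.0, 0.0, 1.0]] [[-0.027, -0.991, 0.131, 0.462], [-1.0, 0.026, -0.009, -0.071], [0.005, -0.131, -0.991, 0.967], [0.0, 0.0, 0.0, 1.0]]
```

View pics/scene0.png

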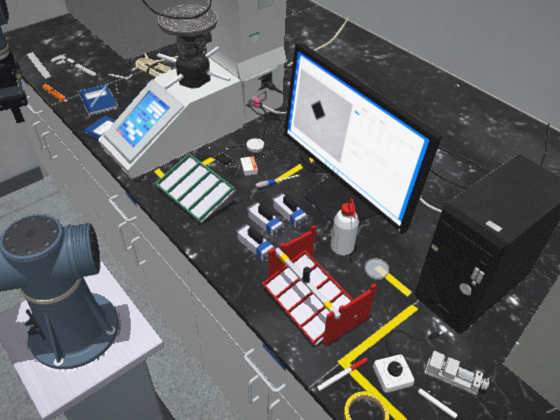

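View pics/top0.png

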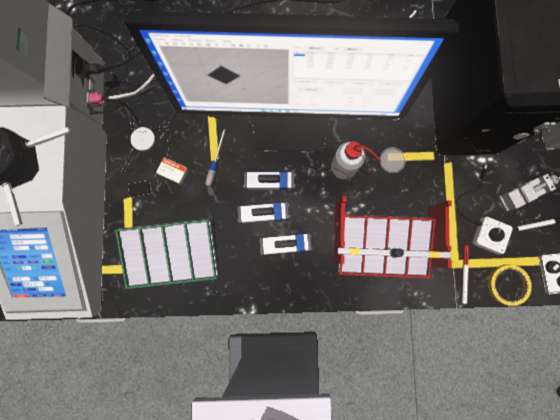

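Two racks (top view): green around (167,253), red around (387,246) with the knob at (397,253). Three housings sit at (268,180), (263,212) and (285,244), blue band on the right (-y).

```bash
cat > h.py <<'E'
import numpy as np,cv2
from rig import robot
def cloud(c):
    d=c["depth"].astype(float);K=c["K"];v,u=np.mgrid[:d.shape[0],:d.shape[1]]
    P=np.stack([(u-K[0,2])/K[0,0]*d,(v-K[1,2])/K[1,1]*d,d],-1)
    T=np.linalg.inv(c["camera_from_world"]); W=P@T[:3,:3].T+T[:3,3]
    W[d<=0]=np.nan; return W
def housings(c,box=(0.3,0.9,-0.6,0.6)):
    """find bodies by blob of height .02-.07 in the area; report rib top centre, body rect, band side"""
    W=cloud(c);col=c["color"].astype(int);z=W[...,2]
    m=(z>0.02)&(z<0.075)&(W[...,0]>box[0])&(W[...,0]<box[1])&(W[...,1]>box[2])&(W[...,1]<box[3])
    n,lab,st,_=cv2.connectedComponentsWithStats(m.astype(np.uint8))
    for i in range(1,n):
        if st[i,4]<250: continue
        k=lab==i;p=W[k];cc=col[k]
        b=p[(p[:,2]>.028)&(p[:,2]<.040)];r=p[p[:,2]>.053]
        bl=p[(cc[:,2]>cc[:,0]+50)]
        if len(b)<20: continue
        R=cv2.minAreaRect((b[:,:2]*1000).astype(np.float32))
        print("blob",st[i].tolist(),"zmed",b[:,2].mean().round(4),"rect",np.round(R[0],1),np.round(R[1],1),round(R[2],1),
          "rib",len(r),(r.mean(0)*1e3).round(1) if len(r) else None, cv2.minAreaRect((r[:,:2]*1000).astype(np.float32)) if len(r)>3 else None,"blue",(bl.mean(0)*1e3).round(1) if len(bl) else None)
E
python3 - <<'E'
from h import *
c=dict(np.load("pics/top0.npz"));W=cloud(c);col=c["color"].astype(int)
housings(c,(.3,.7,-.15,.25))
def at(u,v): return (W[v,u]*1e3).round(0)
print("bench",at(230,280),at(330,120))
hsv=cv2.cvtColor(c["color"],cv2.COLOR_RGB2HSV)
g=(hsv[...,0]>50)&(hsv[...,0]<85)&(hsv[...,1]>100)
g[:,:105]=0;g[:,225:]=0;g[:210]=0
r=((hsv[...,0]<6)|(hsv[...,0]>174))&(hsv[...,1]>150)&(hsv[...,2]>60);r[:,:330]=0;r[:,458:]=0;r[:195]=0;r[285:]=0
for n,m in(("green",g),("red",r)):
    p=W[m]*1e3;p=p[np.isfinite(p[:,0])&(p[:,2]>3)]
    R=cv2.minAreaRect(p[:,:2].astype(np.float32));print(n,len(p),R,p.min(0).round(),p.max(0).round())
# deck plane fits (white lanes)
for n,(u0,u1,v0,v1) in{"green":(120,214,222,286),"red":(342,432,218,274)}.items():
    s=np.zeros(g.shape,bool);s[v0:v1,u0:u1]=1
    s&=(col.min(-1)>120)&(W[...,2]<.07)
    p=W[s];A=np.c_[p[:,:2],np.ones(len(p))];k=np.linalg.lstsq(A,p[:,2],rcond=None)[0]
    for _ in range(3):
        e=abs(A@k-p[:,2])<.004;k=np.linalg.lstsq(A[e],p[e,2],rcond=None)[0]
    q=p[e]; print(n,"deck",e.sum(),len(p),"slope",np.arctan(np.hypot(k[0],k[1])),"yaw",np.arctan2(k[1],k[0]),"k",k, "x,y where z=.034 mean",q.mean(0),cv2.minAreaRect((q[:,:2]*1000).astype(np.float32)))
# knob
k=(W[...,2]>.125);k[:,:340]=0;k[:,445:]=0;k[:200]=0;k[285:]=0
p=W[k&(col.max(-1)<90)];print("knob",len(p),p[p[:,2]>.145].mean(0) if (p[:,2]>.145).any() else 0,p.max(0),p.min(0))
b=W[k&(col.max(-1)>110)&(W[...,2]<.12)]
b=W[(W[...,2]>.100)&(W[...,2]<.122)&(np.arange(560)[None]>335)&(np.arange(560)[None]<455)&(np.arange(420)[:,None]>235)&(np.arange(420)[:,None]<270)]
print("bar",len(b),b.mean(0),cv2.minAreaRect((b[:,:2]*1000).astype(np.float32)))
E
```

```text
blob [243, 171, 52, 18, 834] zmed 0.0334 rect [656.1 -28.6] [121.4  39.5] 88.6 rib 146 [655.5 -28.8  59.2] ((655.6798706054688, -28.709169387817383), (46.52115249633789, 14.805346488952637), 88.92391204833984) blue [654.3 -62.8  33.1]
blob [237, 202, 52, 21, 847] zmed 0.0334 rect [578.4 -13.6] [ 39.4 120.9] 3.3 rib 153 [578.2 -13.   59.1] ((578.4661865234375, -12.276103973388672), (48.57724380493164, 16.226808547973633), 89.76509857177734) blue [579.5 -47.3  33.5]
blob [145, 218, 72, 68, 3423] zmed 0.034 rect [472.8 175.8] [ 99.4 149.4] 4.1 rib 369 [544.7 172.4  60.6] ((530.3350830078125, 177.00387573242188), (58.78443908691406, 142.56155395507812), 3.6597037315368652) blue None
blob [259, 233, 53, 22, 857] zmed 0.0334 rect [503.2 -64. ] [ 39.5 119.8] 3.7 rib 158 [503.1 -63.6  59.5] ((503.15673828125, -64.03231811523438), (16.174808502197266, 49.71183776855469), 4.183422565460205) blue [504.9 -98.4  33.5]
bench [421.  69.   1.] [ 809. -184.    2.]Traceback (most recent call last):
  File "<stdin>", line 12, in <module>
    return umr_minimum(a, axis, None, out, keepdims, initial, where)
ValueError: zero-size array to reduction operation minimum which has no identity
```

```bash
cat > racks.py <<'E'
from h import *
def racks(c):
    W=cloud(c);col=c["color"].astype(int);U=np.arange(560)[None];V=np.arange(420)[:,None]
    R,G,B=col[...,0],col[...,1],col[...,2]
    g=(G>R+18)&(G>B+5)&(U>105)&(U<225)&(V>210)&(V<300)
    r=(R>G+60)&(R>B+60)&(U>330)&(U<458)&(V>190)&(V<285)
    for n,m in(("green",g),("red",r)):
        p=W[m]*1e3;p=p[np.isfinite(p[:,0])&(p[:,2]>3)]
        if len(p): print(n,len(p),cv2.minAreaRect(p[:,:2].astype(np.float32)),p.min(0).round(),p.max(0).round())
    for n,(u0,u1,v0,v1) in{"green":(120,214,222,286),"red":(342,432,218,274)}.items():
        s=(U>=u0)&(U<u1)&(V>=v0)&(V<v1)&(col.min(-1)>120)&(W[...,2]<.07)
        p=W[s];A=np.c_[p[:,:2],np.ones(len(p))];e=np.ones(len(p),bool)
        for _ in range(4):
            k=np.linalg.lstsq(A[e],p[e,2],rcond=None)[0];e=abs(A@k-p[:,2])<.003
        print(n,"deck",e.sum(),len(p),"slope",np.arctan(np.hypot(k[0],k[1])).round(3),"yaw",np.arctan2(k[1],k[0]).round(3),"k",k.round(4),cv2.minAreaRect((p[e][:,:2]*1000).astype(np.float32)))
def knob(c):
    W=cloud(c);col=c["color"].astype(int)
    k=(W[...,2]>.140)&(W[...,2]<.23)&(col.max(-1)<100)&(abs(W[...,0]-.5)<.12)&(abs(W[...,1]+.32)<.16)
    p=W[k];t=p[p[:,2]>np.percentile(p[:,2],90)-.006] if len(p) else p
    print("knob",len(p),t.mean(0).round(4),t.max(0).round(4),t.min(0).round(4))
E
python3 - <<'E'
from racks import *
c=dict(np.load("pics/top0.npz"));W=cloud(c)
racks(c);knob(c)
U=np.arange(560)[None];V=np.arange(420)[:,None]
s=(W[...,2]>.1)&(W[...,2]<.122)&(U>335)&(U<455)&(V>240)&(V<266)
b=W[s]*1e3;print("bar",len(b),b.mean(0),cv2.minAreaRect(b[:,:2].astype(np.float32)))
d=dict(np.load("pics/scene0.npz"));knob(d)
Ws=cloud(d);
for n,X in(("green",(.40,.55,.06,.30)),("red",(.40,.60,-.46,-.20))):
    q=Ws[(Ws[...,0]>X[0])&(Ws[...,0]<X[1])&(Ws[...,1]>X[2])&(Ws[...,1]<X[3])&(Ws[...,2]>.004)]*1e3
    print(n,len(q),cv2.minAreaRect(q[:,:2].astype(np.float32)),q.max(0))
crop=lambda a,u0,u1,v0,v1:cv2.resize(a[v0:v1,u0:u1],None,fx=3.2,fy=3.2,interpolation=cv2.INTER_CUBIC)
im=cv2.imread("pics/top0.png")
cv2.imwrite("pics/crop1.png",np.vstack([crop(im,105,225,215,295),crop(im,335,455,190,285)]))
E
```

```text
green 944 ((483.88720703125, 217.05020141601562), (135.95712280273438, 230.9554901123047), 4.756622791290283) [411.  98.   3.] [559. 334.  70.]
red 1135 ((503.30584716796875, -319.989013671875), (277.4065856933594, 167.5403594970703), 86.37862396240234) [ 416. -462.    3.] [ 595. -178.  132.]
green deck 3824 4285 slope 0.297 yaw 0.083 k [ 0.305   0.0255 -0.1203] ((487.3730773925781, 206.0234375), (125.40885162353516, 206.19857788085938), 4.538568019866943)
red deck 3393 3686 slope 0.299 yaw -0.062 k [ 0.3074 -0.0192 -0.1236] ((490.7454833984375, -298.3149719238281), (199.22760009765625, 124.62191772460938), 86.76498413085938)
knob 60 [ 0.4738 -0.2941  0.1521] [ 0.4803 -0.2872  0.1546] [ 0.4661 -0.3022  0.1489]
bar 708 [ 474.45034718 -302.6788272   111.26689213] ((472.81787109375, -295.3877868652344), (239.9578094482422, 51.15039825439453), 88.57942199707031)
knob 51 [ 0.471  -0.2993  0.1519] [ 0.4792 -0.2924  0.1571] [ 0.4634 -0.3066  0.1482]
green 2619 ((475.7826232910156, 180.0583953857422), (239.66802978515625, 148.3295135498047), 89.9833755493164) [549.95461933 299.8734816   69.72173569]
red 5372 ((499.2767028808594, -329.05499267578125), (199.30755615234375, 258.3746032714844), 0.3010835349559784) [ 599.39155109 -200.0117292   157.05063484]
```

View pics/crop1.png

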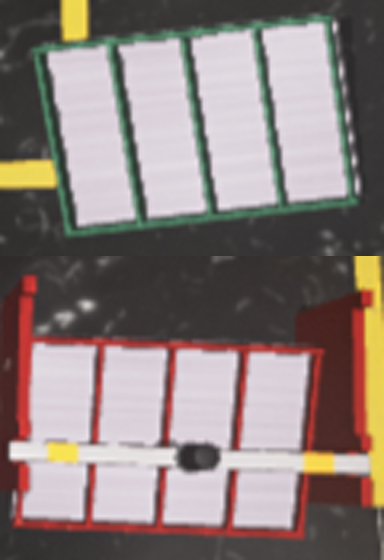

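```bash
cat > fit.py <<'E'
from racks import *
from scipy.optimize import minimize
c=dict(np.load("pics/top0.npz"));d=dict(np.load("pics/scene0.npz"))
def loc(W,cx,cy,yaw):
    a,b=W[...,0]-cx,W[...,1]-cy;C,S=np.cos(yaw),np.sin(yaw)
    return np.stack([C*a+S*b,-S*a+C*b,W[...,2]],-1)*1e3
for n,(cx,cy,yaw) in{"green":(.4874,.206,.081),"red":(.4925,-.296,-.058)}.items():
  for nm,cam in(("top",c),("scene",d)):
    W=cloud(cam);col=cam["color"].astype(int);R,G,B=[col[...,i] for i in range(3)]
    m=((G>R+18)&(G>B+5)) if n=="green" else ((R>G+50)&(R>B+50))
    L=loc(W,cx,cy,yaw);h=L[...,2]-34-L[...,0]*np.tan(.3)
    rib=m&(abs(L[...,0])<58)&(abs(L[...,1])<70)&(h>2)&(h<20)
    p=L[rib]
    def cost(v):
        y=p[:,1]-v[0]-v[1]*p[:,0];t=np.abs(y[:,None]-np.array([-51,0,51])).min(1);return np.minimum(t,8).sum()
    r=min((minimize(cost,[y0,0],method="Nelder-Mead") for y0 in(-6,-3,0,3,6)),key=lambda r:r.fun)
    lp=L[m&(abs(L[...,1])<85)&(h>4)&(h<18)&(abs(L[...,0])<80)]
    f=lp[lp[:,0]<-60,0];b=lp[lp[:,0]>60,0]
    print(n,nm,len(p),"dy",r.x[0].round(2),"dyaw",r.x[1].round(4),r.fun/len(p),"lips x",np.median(f),np.median(b))
L=loc(cloud(d),.4925,-.296,-.058);U=np.hstack
for nm,cam in(("top",c),("scene",d)):
    L=loc(cloud(cam),.4925,-.296,-.058)
    for s in(-1,1):
        print(nm,"cheek",s,[(x,int(np.nanmax(L[k][:,2])) if (k:=(abs(L[...,0]-x)<4)&(abs(s*L[...,1]-111)<6)&(L[...,2]<180)).sum()>1 else None) for x in range(-80,150,8)])
E
python3 fit.py
```

```text
green top 339 dy 1.23 dyaw -0.0022 1.0380320167595602 lips x -66.31345407375447 63.212623606877756
green scene 336 dy -1.43 dyaw 0.0052 2.008185295465826 lips x -68.90075535617117 61.403296379155535
red top 225 dy -0.41 dyaw -0.0109 1.0094783668067209 lips x -67.87015425069085 61.88826144124264
red scene 305 dy -4.14 dyaw -0.0092 1.4102458350415912 lips x -70.0461470624585 60.827845011511855
top cheek -1 [(-80, 2), (-72, 1), (-64, 0), (-56, 0), (-48, 125), (-40, 126), (-32, 125), (-24, 113), (-16, 113), (-8, 127), (0, 125), (8, 117), (16, 117), (24, 117), (32, 116), (40, 117), (48, 115), (56, 116), (64, 116), (72, 117), (80, 115), (88, 131), (96, 131), (104, 2), (112, 1), (120, 1), (128, 3), (136, 2), (144, 1)]
top cheek 1 [(-80, 3), (-72, 3), (-64, 27), (-56, 14), (-48, 13), (-40, 126), (-32, 127), (-24, 125), (-16, 114), (-8, 125), (0, 127), (8, 116), (16, 116), (24, 118), (32, 117), (40, 117), (48, 116), (56, 117), (64, 117), (72, 116), (80, 117), (88, 131), (96, 131), (104, 2), (112, 4), (120, 2), (128, 2), (136, 3), (144, 2)]
scene cheek -1 [(-80, 2), (-72, 25), (-64, 33), (-56, 35), (-48, 126), (-40, 126), (-32, 128), (-24, 115), (-16, 125), (-8, 125), (0, 123), (8, 116), (16, 117), (24, 117), (32, 118), (40, 117), (48, 116), (56, 116), (64, 115), (72, 116), (80, 128), (88, 131), (96, None), (104, -1), (112, 4), (120, 2), (128, 2), (136, 4), (144, 2)]
scene cheek 1 [(-80, 4), (-72, 3), (-64, 5), (-56, None), (-48, 125), (-40, 126), (-32, 125), (-24, 114), (-16, 114), (-8, 126), (0, 125), (8, 115), (16, 116), (24, 116), (32, 117), (40, 120), (48, 116), (56, 117), (64, 115), (72, 116), (80, 114), (88, 130), (96, 131), (104, 2), (112, 2), (120, 2), (128, 0), (136, 1), (144, 3)]
```

```bash
cat > plan.py <<'E'
import numpy as np
from scipy.spatial.transform import Rotation as Ro
from rig import robot
DECK={"g":(.4873,.2062,.080),"r":(.4922,-.2970,-.066)}
def down(th,tilt=0):
    """fingers down, closing line at yaw th (rad); tilt (deg) about tool y"""
    y=np.array([np.cos(th),np.sin(th),0]);z=np.array([0,0,-1.]);
    return Ro.from_matrix(np.c_[np.cross(y,z),y,z])*Ro.from_rotvec([0,np.deg2rad(tilt),0])
def lane(rack,yl,h,side,dx=0):
    """TCP pose over lane yl(mm) of a rack at h mm along deck normal; side=+1/-1 tool y along +-rack y"""
    cx,cy,a=DECK[rack];s=.30
    X=np.array([np.cos(a)*np.cos(s),np.sin(a)*np.cos(s),np.sin(s)]);Y=np.array([-np.sin(a),np.cos(a),0]);Z=np.cross(X,Y)
    p=np.array([cx,cy,.034])+(dx*X+yl*Y+h*Z)/1e3
    y=side*Y;z=-Z
    return p,Ro.from_matrix(np.c_[np.cross(y,z),y,z])
def rel(p,R,verbose=True):
    o=robot.get_obs();R0=Ro.from_quat(o["tool_rot"]);p0=np.array(o["position"])
    s=R0.inv().apply(np.array(p)-p0)*1e3;w=np.rad2deg((R0.inv()*R).as_rotvec())/8
    print("target",np.round(p,4),"shift",s.round(1),"turn",w.round(2),"dist",np.linalg.norm(s).round(),"deg",(np.linalg.norm(w)*8).round(1))
def st():
    o=robot.get_obs();print("t",round(o["time"],2),"p",np.round(o["position"],4),"q",np.round(o["q"],2),"F",np.round(o["ft_force"],2),"M",np.round(o["moment"],3),"w",round(o["grip_width"],4))
E
python3 - <<'E'
from plan import *
rel((.45,.25,.30),down(.6)); rel((.473,-.295,.27),down(-.066))
E
```

```text
target [0.45 0.25 0.3 ] shift [-364.3 -260.7   -8.3] turn [-0.01  0.    4.96] dist 448.0 deg 39.7
target [ 0.473 -0.295  0.27 ] shift [-535.9 -778.4   22.7] turn [-0.01  0.01  9.73] dist 945.0 deg 77.9
```

carry_out --rows '[[[-364, -261, -8, 0, 0, 5], [-364, -261, -8, 0, 0, 5], [-364, -261, -8, 0, 0, 5], [-364, -261, -8, 0, 0, 5], [-364, -261, -8, 0, 0, 5], [-364, -261, -8, 0, 0, 5], [-364, -261, -8, 0, 0, 5], [-364, -261, -8, 0, 0, 5], [-536, -778, 23, 0, 0, 9.7], [-536, -778, 23, 0, 0, 9.7], [-536, -778, 23, 0, 0, 9.7], [-536, -778, 23, 0, 0, 9.7], [-536, -778, 23, 0, 0, 9.7], [-536, -778, 23, 0, 0, 9.7], [-536, -778, 23, 0, 0, 9.7], [-536, -778, 23, 0, 0, 9.7], [-536, -778, 23, 0, 0, 9.7], [-536, -778, 23, 0, 0, 9.7], [-536, -778, 23, 0, 0, 9.7], [-536, -778, 23, 0, 0, 9.7]]]' --fingers 0.7 --grip_force 40

```text
time: 2.1
position: [0.4734, -0.2976, 0.2688]
tool_rot: [0.729, 0.684, -0.0, 0.0]
ft_force: [1.1, 0.0, -0.1]
grip_width: 0.0605
```

Run:
```python
from plan import *
st();rel((.473,-.2955,.188),down(-.066))
c=robot.camera("scene");import cv2
cv2.imwrite("pics/s1.png",cv2.resize(cv2.cvtColor(c["color"],cv2.COLOR_RGB2BGR)[130:400,150:510],None,fx=2,fy=2))
```

```text
t 2.1 p [ 0.4734 -0.2976  0.2688] q [-0.76  0.47  1.63 -0.    1.05 -0.7 ] F [ 1.12  0.01 -0.15] M [-0.09   0.058 -0.03 ] w 0.0605
target [ 0.473  -0.2955  0.188 ] shift [ 2.2 -0.5 80.8] turn [0.   0.01 0.02] dist 81.0 deg 0.2
```

View pics/s1.png

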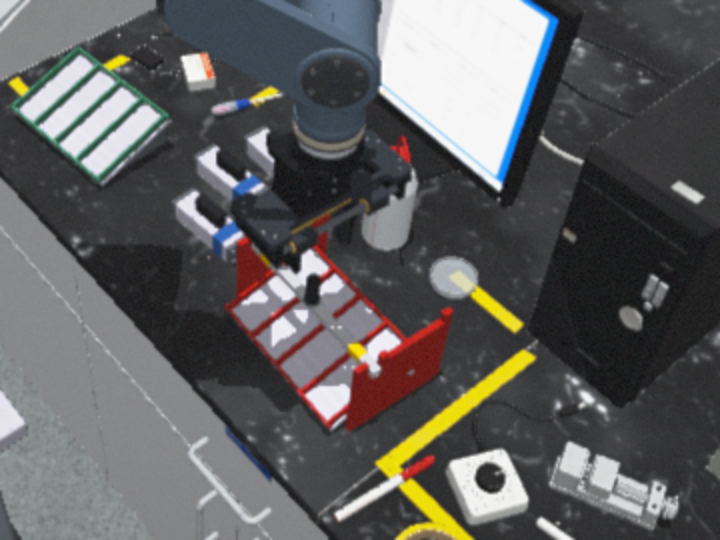

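The gripper hangs over the red rack, its long body axis along the closing line, knob (312,285) below the fingers. Everything else is undisturbed. Going down on the knob.

carry_out --rows '[[[2, -0.5, 30, 0, 0, 0], [2, -0.5, 60, 0, 0, 0], [2, -0.5, 75, 0, 0, 0], [2, -0.5, 81, 0, 0, 0], [2, -0.5, 81, 0, 0, 0], [2, -0.5, 81, 0, 0, 0]]]'

```text
time: 2.75
position: [0.4735, -0.2923, 0.1889]
tool_rot: [0.728, 0.685, 0.0, 0.001]
ft_force: [0.4, -0.6, 0.1]
grip_width: 0.0607
```

carry_out --rows '[[[0, 0, 0, 0, 0, 0], [0, 0, 0, 0, 0, 0], [0, 0, 0, 0, 0, 0], [0, 0, 0, 0, 0, 0], [0, 0, 0, 0, 0, 0], [0, 0, 0, 0, 0, 0], [0, 0, 0, 0, 0, 0], [0, 0, 0, 0, 0, 0]]]' --fingers 0 --grip_force 40

```text
time: 3.55
position: [0.4731, -0.2921, 0.1883]
tool_rot: [0.728, 0.685, 0.0, 0.0]
ft_force: [0.8, -0.3, 1.0]
grip_width: 0.0169
```

Run:
```python
from plan import *
st()
```

```text
t 3.55 p [ 0.4731 -0.2921  0.1883] q [-0.75  0.58  1.7   0.    0.86 -0.69] F [ 0.77 -0.33  0.97] M [-0.085  0.056  0.005] w 0.0169
```

carry_out --rows '[[[0, 0, -12, 0, 0, 0], [0, 0, -26, 0, 0, 0], [0, 0, -40, 0, 0, 0], [0, 0, -42, 0, 0, 0], [0, 0, -42, 0, 0, 0], [0, 0, -42, 0, 0, 0]]]'

```text
time: 4.15
position: [0.4731, -0.2921, 0.23]
tool_rot: [0.728, 0.685, -0.0, 0.0]
ft_force: [1.0, 0.2, -1.9]
grip_width: 0.0169
```

carry_out --rows '[[[0, 12, 0, 0, 0, 0], [0, 28, 0, 0, 0, 0], [0, 46, 0, 0, 0, 0], [0, 64, 0, 0, 0, 0], [0, 76, 0, 0, 0, 0], [0, 80, 0, 0, 0, 0], [0, 80, 0, 0, 0, 0], [0, 80, 0, 0, 0, 0], [0, 80, 6, 0, 0, 0], [0, 80, 14, 0, 0, 0], [0, 80, 21, 0, 0, 0], [0, 80, 25, 0, 0, 0], [0, 80, 25, 0, 0, 0], [0, 80, 25, 0, 0, 0]]]'

```text
time: 5.55
position: [0.5528, -0.2974, 0.2051]
tool_rot: [0.728, 0.685, -0.0, -0.0]
ft_force: [-0.6, -4.6, -1.9]
grip_width: 0.0169
```

Run:
```python
from racks import *
from plan import *
st(); knob(robot.camera("scene"))
```

```text
t 5.55 p [ 0.5528 -0.2974  0.2051] q [-0.67  0.64  1.5  -0.    1.   -0.61] F [-0.65 -4.58 -1.91] M [-0.908  0.161 -0.015] w 0.0169
knob 554 [ 0.5411 -0.3272  0.2268] [ 0.613  -0.2635  0.23  ] [ 0.4596 -0.3392  0.2224]
```

carry_out --rows '[[[0, 0, 1, 0, 0, 0], [0, 0, 2, 0, 0, 0], [0, 0, 2, 0, 0, 0]]]'

```text
time: 5.9
position: [0.5531, -0.2974, 0.2035]
tool_rot: [0.728, 0.685, -0.0, 0.001]
ft_force: [-0.9, -5.6, -2.6]
grip_width: 0.0168
```

carry_out --rows '[[[0, 0, 0, 0, 0, 0], [0, 0, 0, 0, 0, 0], [0, 0, 0, 0, 0, 0], [0, 0, -20, 0, 0, 0], [0, 0, -50, 0, 0, 0], [0, 0, -90, 0, 0, 0], [0, 0, -100, 0, 0, 0], [0, 0, -100, 0, 0, 0]]]' --fingers 0.45

```text
time: 6.7
position: [0.5537, -0.2969, 0.3055]
tool_rot: [0.728, 0.685, 0.001, 0.002]
ft_force: [-0.2, 0.4, -1.2]
grip_width: 0.0392
```

Run:
```python
from racks import *
from plan import *
st(); rel((.503,-.0637,.25),down(.066))
c=robot.camera("scene");
knob(c)
```

```text
t 6.7 p [ 0.5537 -0.2969  0.3055] q [-0.67  0.52  1.41  0.    1.21 -0.61] F [-0.17  0.37 -1.16] M [-0.089  0.083  0.012] w 0.0392
target [ 0.503  -0.0637  0.25  ] shift [229.8 -65.1  54.8] turn [ 0.03  0.02 -0.91] dist 245.0 deg 7.3
knob 87 [ 0.5515 -0.3041  0.1667] [ 0.5604 -0.2952  0.1716] [ 0.5423 -0.3138  0.1624]
```

Run:
```python
from racks import *
c=robot.camera("top"); housings(c,(.42,.72,-.15,.1)); print(); housings(robot.camera("scene"),(.42,.72,-.15,.1))
```

```text
blob [243, 171, 52, 18, 831] zmed 0.0334 rect [655.9 -28.6] [121.5  39.3] 88.7 rib 146 [655.4 -28.8  59.4] ((655.629150390625, -28.763734817504883), (46.32268142700195, 14.662507057189941), 88.3062744140625) blue [654.1 -62.8  33.8]
blob [237, 202, 52, 21, 843] zmed 0.0334 rect [578.4 -13.7] [ 39.  120.7] 3.2 rib 152 [578.2 -12.9  59.4] ((578.442138671875, -12.412847518920898), (48.205230712890625, 16.274978637695312), 89.9444808959961) blue [579.5 -47.3  33.5]
blob [259, 233, 53, 22, 860] zmed 0.0332 rect [502.8 -63.8] [ 39.6 119.8] 3.4 rib 159 [503.  -63.7  59.6] ((503.15838623046875, -64.02177429199219), (16.290321350097656, 49.7783088684082), 3.8490240573883057) blue [504.8 -98.5  33.4]

blob [272, 193, 31, 32, 402] zmed 0.0327 rect [641.7 -29.7] [124.7  36.9] 75.3 rib 71 [652.1 -29.9  58. ] ((653.0580444335938, -31.341806411743164), (51.52735900878906, 16.828857421875), 88.30616760253906) blue [638.6 -64.7  31.3]
blob [247, 202, 38, 32, 543] zmed 0.0329 rect [574.  -16.5] [ 44.7 123.4] 5.0 rib 86 [575.  -17.7  58.1] ((575.1864624023438, -17.80031967163086), (17.04265022277832, 54.115543365478516), 0.4957572817802429) blue [576.1 -49.2  32.1]
blob [236, 224, 40, 35, 572] zmed 0.0328 rect [499.9 -65.9] [ 42.8 124. ] 3.9 rib 95 [499.9 -68.6  58.3] ((501.6571960449219, -67.66016387939453), (20.507638931274414, 49.830909729003906), 1.2665050029754639) blue [ 500.7 -100.4   31.9]
```

carry_out --rows '[[[40, -11, 9, 0, 0, -0.2], [80, -22, 20, 0, 0, -0.4], [120, -34, 30, 0, 0, -0.6], [160, -45, 40, 0, 0, -0.8], [200, -56, 50, 0, 0, -0.9], [230, -65, 55, 0, 0, -0.9], [230, -65, 55, 0, 0, -0.9], [230, -65, 55, 0, 0, -0.9], [230, -65, 55, 0, 0, -0.9]]]'

```text
time: 7.75
position: [0.5027, -0.0643, 0.2478]
tool_rot: [0.684, 0.729, -0.0, 0.0]
ft_force: [0.1, 0.1, 0.3]
grip_width: 0.0391
```

Run:
```python
from plan import *
st(); rel((.5031,-.0638,.108),down(.062))
```

```text
t 7.75 p [ 0.5027 -0.0643  0.2478] q [-0.35  0.43  1.77 -0.    0.94 -0.41] F [0.06 0.07 0.33] M [-0.125  0.022 -0.008] w 0.0391
target [ 0.5031 -0.0638  0.108 ] shift [  0.5   0.5 139.8] turn [-0.    0.    0.01] dist 140.0 deg 0.1
```

carry_out --rows '[[[0.5, 0.5, 40, 0, 0, 0], [0.5, 0.5, 80, 0, 0, 0], [0.5, 0.5, 115, 0, 0, 0], [0.5, 0.5, 132, 0, 0, 0], [0.5, 0.5, 140, 0, 0, 0], [0.5, 0.5, 140, 0, 0, 0], [0.5, 0.5, 140, 0, 0, 0]]]'

```text
time: 8.45
position: [0.5034, -0.0638, 0.1088]
tool_rot: [0.684, 0.729, 0.0, 0.001]
ft_force: [0.1, -0.1, 0.0]
grip_width: 0.0392
```

carry_out --rows '[[[0, 0, 0, 0, 0, 0], [0, 0, 0, 0, 0, 0], [0, 0, 0, 0, 0, 0], [0, 0, 0, 0, 0, 0], [0, 0, 0, 0, 0, 0], [0, 0, 0, 0, 0, 0], [0, 0, -15, 0, 0, 0], [0, 0, -40, 0, 0, 0], [0, 0, -75, 0, 0, 0], [0, 0, -110, 0, 0, 0], [0, 0, -140, 0, 0, 0], [0, 0, -150, 0, 0, 0], [0, 0, -150, 0, 0, 0], [0, 0, -150, 0, 0, 0], [0, 0, -150, 0, 0, 0]]]' --fingers 0 --grip_force 55

```text
time: 9.95
position: [0.5015, -0.0625, 0.2562]
tool_rot: [0.684, 0.729, -0.001, -0.002]
ft_force: [-1.2, 0.7, -6.0]
grip_width: 0.0151
```

Run:
```python
from plan import *
st()
```

```text
t 9.95 p [ 0.5015 -0.0625  0.2562] q [-0.35  0.42  1.77  0.    0.96 -0.41] F [-1.18  0.72 -5.99] M [-0.117  0.08  -0.   ] w 0.0151
```

carry_out --rows '[[[0, 0, 0, 0, 0.6, 0], [0, 0, 0, 0, 1.2, 0], [0, 0, 0, 0, 1.8, 0], [0, 0, 0, 0, 2.2, 0], [0, 0, 0, 0, 2.2, 0], [0, 0, 0, 0, 2.2, 0], [0, 0, 0, 0, 2.2, 0], [0, 0, 0, 0, 2.2, 0], [0, 0, 0, 0, 2.2, 0], [0, 0, 0, 0, 1.6, 0], [0, 0, 0, 0, 1, 0], [0, 0, 0, 0, 0.4, 0], [0, 0, 0, 0, 0, 0], [0, 0, 0, 0, 0, 0], [0, 0, 0, 0, 0, 0], [0, 0, 0, 0, 0, 0], [0, 0, 0, 0, 0, 0], [0, 0, 0, 0, 0, 0]]]'

```text
time: 11.75
position: [0.5027, -0.0633, 0.2582]
tool_rot: [0.684, 0.729, 0.0, -0.0]
ft_force: [0.3, -0.2, -5.1]
grip_width: 0.0158
```

Run:
```python
from plan import *
st()
```

```text
t 11.75 p [ 0.5027 -0.0633  0.2582] q [-0.35  0.42  1.76  0.    0.96 -0.41] F [ 0.29 -0.18 -5.06] M [-0.026  0.072  0.011] w 0.0158
```

carry_out --rows '[[[0, 0, 0, 0, -0.6, 0], [0, 0, 0, 0, -1.2, 0], [0, 0, 0, 0, -1.8, 0], [0, 0, 0, 0, -2.2, 0], [0, 0, 0, 0, -2.2, 0], [0, 0, 0, 0, -2.2, 0], [0, 0, 0, 0, -2.2, 0], [0, 0, 0, 0, -2.2, 0], [0, 0, 0, 0, -2.2, 0], [0, 0, 0, 0, -1.6, 0], [0, 0, 0, 0, -1, 0], [0, 0, 0, 0, -0.4, 0], [0, 0, 0, 0, 0, 0], [0, 0, 0, 0, 0, 0], [0, 0, 0, 0, 0, 0], [0, 0, 0, 0, 0, 0], [0, 0, 0, 0, 0, 0], [0, 0, 0, 0, 0, 0]]]'

```text
time: 13.55
position: [0.5026, -0.0625, 0.2582]
tool_rot: [0.684, 0.73, -0.0, 0.0]
ft_force: [0.0, 0.7, -4.8]
grip_width: 0.0155
```

Run:
```python
from plan import *
st()
for s in(1,-1):
    print(s);rel(*lane("r",25.5,190,s));rel(*lane("g",-25.5,190,s))
```

```text
t 13.55 p [ 0.5026 -0.0625  0.2582] q [-0.34  0.42  1.76 -0.    0.96 -0.41] F [ 0.03  0.74 -4.82] M [-0.229  0.078  0.011] w 0.0155
1
target [ 0.4379 -0.2679  0.2155] shift [-200.7  -78.    42.8] turn [ -1.55  -1.76 -10.23] dist 220.0 deg 83.9
target [0.4334 0.1763 0.2155] shift [242.8 -53.5  42.7] turn [ -1.7   -1.68 -11.26] dist 252.0 deg 92.1
-1
target [ 0.4379 -0.2679  0.2155] shift [-200.7  -78.    42.8] turn [-1.83  1.6  12.09] dist 220.0 deg 98.6
target [0.4334 0.1763 0.2155] shift [242.8 -53.5  42.7] turn [-1.67  1.7  11.05] dist 252.0 deg 90.5
```

housing at (503,-64): M_x at level went −0.026 → −0.229 Nm between ends, a 0.20 Nm shift, so it is **loose** and goes to red.

Run:
```python
from plan import *
rel(*lane("r",25.5,240,-1))
```

```text
target [ 0.4231 -0.2669  0.2633] shift [-198.8  -92.6   -5. ] turn [-1.83  1.6  12.09] dist 219.0 deg 98.6
```

carry_out --rows '[[[-5, -5, -20, 0, 0, 0.5], [-15, -10, -40, 0, 0, 1.3], [-30, -20, -50, -0.2, 0.1, 2.3], [-50, -35, -50, -0.4, 0.3, 3.3], [-70, -45, -50, -0.6, 0.5, 4.3], [-90, -55, -50, -0.8, 0.7, 5.3], [-115, -65, -50, -1, 0.9, 6.3], [-135, -75, -50, -1.1, 1, 7.3], [-155, -85, -50, -1.3, 1.1, 8.3], [-170, -90, -40, -1.4, 1.2, 9.3], [-185, -93, -30, -1.6, 1.4, 10.3], [-195, -93, -20, -1.7, 1.5, 11.3], [-199, -93, -10, -1.8, 1.6, 12.1], [-199, -93, -5, -1.8, 1.6, 12.1], [-199, -93, -5, -1.8, 1.6, 12.1], [-199, -93, -5, -1.8, 1.6, 12.1], [-199, -93, -5, -1.8, 1.6, 12.1], [-199, -93, -5, -1.8, 1.6, 12.1]]]'

```text
time: 15.35
position: [0.4229, -0.2674, 0.2638]
tool_rot: [0.988, -0.033, 0.148, 0.004]
ft_force: [1.2, 0.3, -5.5]
grip_width: 0.0156
```

Run:
```python
from plan import *
from h import *
st();rel(*lane("r",25.5,125,-1))
c=robot.camera("top");
cv2.imwrite("pics/t2.png",cv2.resize(cv2.cvtColor(c["color"],cv2.COLOR_RGB2BGR)[160:300,220:460],None,fx=3,fy=3))
```

```text
t 15.35 p [ 0.4229 -0.2674  0.2638] q [-0.89  0.34  1.92  0.34  0.7   0.5 ] F [ 1.17  0.33 -5.5 ] M [-0.013  0.548  0.001] w 0.0156
target [ 0.457  -0.2691  0.1534] shift [  0.2  -0.5 115.5] turn [-0.01  0.01 -0.01] dist 116.0 deg 0.1
```

View pics/t2.png

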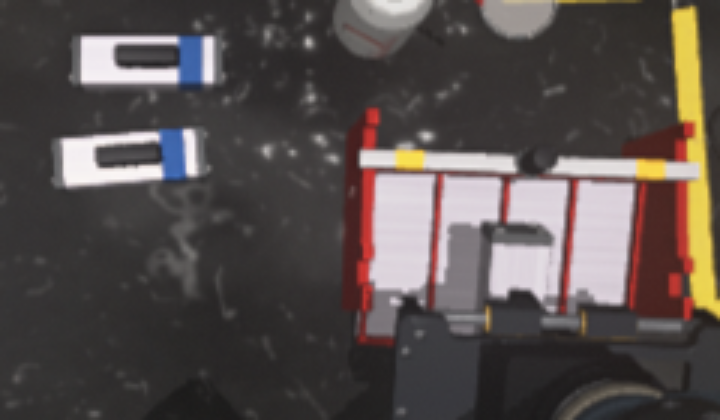

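```bash
cat > held.py <<'E'
from plan import *
from h import *
def held(cam,rack,dz):
    """held housing seen in deck frame: white top/edges"""
    c=robot.camera(cam);W=cloud(c);cx,cy,a=DECK[rack];s=.3
    X=np.array([np.cos(a)*np.cos(s),np.sin(a)*np.cos(s),np.sin(s)]);Y=np.array([-np.sin(a),np.cos(a),0]);Z=np.cross(X,Y)
    L=(W-np.array([cx,cy,.034]))@np.c_[X,Y,Z]*1e3
    return L,c["color"].astype(int)
def top_face(cam,rack,lo,hi,yl):
    L,col=held(cam,rack,0)
    k=(L[...,2]>lo)&(L[...,2]<hi)&(abs(L[...,1]-yl)<35)&(abs(L[...,0])<75)
    p=L[k];R=cv2.minAreaRect(p[:,:2].astype(np.float32));
    print(cam,len(p),"deck-frame rect",np.round(R[0],1),np.round(R[1],1),round(R[2],2),"z",np.percentile(p[:,2],[5,50,95]).round(1),"y pct",np.percentile(p[:,1],[3,97]).round(1),"x max/min",p[:,0].max().round(1),p[:,0].min().round(1))
E
python3 - <<'E'
from held import *
top_face("top","r",140,185,25.5)
L,col=held("top","r",0)
for y in (-76.5,-25.5,76.5): 
    pass
g=(col[...,0]>col[...,1]+50)&(abs(L[...,0]-40)<12)&(L[...,2]>8)&(L[...,2]<16)&(abs(L[...,1])<90)
h,e=np.histogram(L[g][:,1],bins=np.arange(-80,81,3));print([(int(b),int(n)) for n,b in zip(h,e) if n])
st()
E
```

```text
top 572 deck-frame rect [23.8 26.5] [72.5 39.5] 0.52 z [145.  164.1 169.9] y pct [ 8.9 45.6] x max/min 60.0 -12.6
[(-53, 10), (-50, 6), (-2, 9), (1, 4), (49, 12), (52, 5)]
t 15.5 p [ 0.4227 -0.2674  0.2636] q [-0.89  0.35  1.92  0.34  0.7   0.5 ] F [ 0.72  0.   -4.9 ] M [0.021 0.482 0.   ] w 0.0154
```

carry_out --rows '[[[0, 0.5, 20, 0, 0, 0], [0, 0.5, 45, 0, 0, 0], [0, 0.5, 70, 0, 0, 0], [0, 0.5, 95, 0, 0, 0], [0, 0.5, 112, 0, 0, 0], [0, 0.5, 120, 0, 0, 0], [0, 0.5, 124, 0, 0, 0], [0, 0.5, 127, 0, 0, 0], [0, 0.5, 127, 0, 0, 0], [0, 0.5, 127, 0, 0, 0]]]'

```text
time: 16.5
position: [0.4598, -0.2705, 0.1425]
tool_rot: [0.988, -0.034, 0.149, 0.004]
ft_force: [0.0, 0.1, -4.7]
grip_width: 0.0156
```

Run:
```python
from held import *
st();rel(*lane("r",25.5,109,-1))
top_face("top","r",20,75,25.5)
```

```text
t 16.5 p [ 0.4598 -0.2705  0.1425] q [-0.83  0.61  1.94  0.52  0.42  0.35] F [ 0.04  0.14 -4.71] M [ 0.019  0.534 -0.068] w 0.0156
target [ 0.4617 -0.2694  0.1381] shift [ 0.4 -1.2  4.8] turn [-0.    0.01 -0.02] dist 5.0 deg 0.2
top 370 deck-frame rect [33.  26.2] [53.9 39.1] 0.04 z [27.1 37.7 47.2] y pct [ 8.1 44.7] x max/min 60.0 6.1
```

carry_out --rows '[[[0, 0.5, 1, 0, 0, 0], [0, 0.5, 2, 0, 0, 0], [0, 0.5, 3, 0, 0, 0], [0, 0.5, 4, 0, 0, 0], [0, 0.5, 4.5, 0, 0, 0], [0, 0.5, 4.5, 0, 0, 0]]]'

```text
time: 17.15
position: [0.4608, -0.2708, 0.1379]
tool_rot: [0.988, -0.034, 0.148, 0.004]
ft_force: [-2.8, 0.2, 1.7]
grip_width: 0.0155
```

Run:
```python
from held import *
st();rel(*lane("r",25.5,109,-1))
```

```text
t 17.15 p [ 0.4608 -0.2708  0.1379] q [-0.83  0.62  1.94  0.53  0.42  0.34] F [-2.75  0.19  1.7 ] M [-0.02   0.722  0.022] w 0.0155
target [ 0.4617 -0.2694  0.1381] shift [ 0.8 -1.4  0.1] turn [-0.01  0.02 -0.02] dist 2.0 deg 0.2
```

carry_out --rows '[[[0, 0, 0, 0, 0, 0], [0, 0, 0, 0, 0, 0], [0, 0, 0, 0, 0, 0], [0, 0, 0, 0, 0, 0], [0, 0, -10, 0, 0, 0], [0, 0, -30, 0, 0, 0], [0, 0, -60, 0, 0, 0], [0, 0, -100, 0, 0, 0], [0, 0, -140, 0, 0, 0], [0, 0, -170, 0, 0, 0], [0, 0, -170, 0, 0, 0], [0, 0, -170, 0, 0, 0]]]' --fingers 0.38

```text
time: 18.35
position: [0.411, -0.2678, 0.301]
tool_rot: [0.988, -0.034, 0.149, 0.005]
ft_force: [-0.2, 0.3, -0.0]
grip_width: 0.0334
```

Run:
```python
from held import *
st()
top_face("top","r",20,42,25.5)
housings(robot.camera("top"),(.42,.72,-.15,.1))
rel((.5784,-.0133,.27),down(.055))
```

```text
t 18.35 p [ 0.411  -0.2678  0.301 ] q [-0.92  0.27  1.9   0.31  0.8   0.52] F [-0.16  0.26 -0.  ] M [-0.031  0.31  -0.04 ] w 0.0334
top 638 deck-frame rect [ 5.  26.3] [ 39.8 109.3] 89.49 z [27.3 32.7 35.9] y pct [ 8.  44.9] x max/min 59.7 -49.8
blob [243, 171, 52, 18, 828] zmed 0.0335 rect [656.1 -28.6] [121.4  39.3] 88.6 rib 147 [655.5 -28.8  59.1] ((655.6331787109375, -28.720216751098633), (46.51759338378906, 15.412480354309082), 88.920166015625) blue [654.2 -62.8  33.9]
blob [237, 202, 52, 21, 844] zmed 0.0334 rect [578.6 -13.7] [ 39.3 120.6] 3.3 rib 151 [578.3 -13.1  59.5] ((578.6892700195312, -12.437053680419922), (16.188398361206055, 48.47422409057617), 1.147463083267212) blue [579.8 -47.3  33.4]
target [ 0.5784 -0.0133  0.27  ] shift [ 134.6 -264.6   72.5] turn [  1.77  -1.61 -12.04] dist 306.0 deg 98.2
```

carry_out --rows '[[[10, -20, 5, 0.1, -0.1, -0.9], [20, -40, 11, 0.3, -0.2, -1.9], [31, -60, 17, 0.4, -0.4, -2.8], [41, -81, 22, 0.5, -0.5, -3.7], [52, -101, 28, 0.7, -0.6, -4.6], [62, -122, 33, 0.8, -0.7, -5.5], [72, -142, 39, 0.9, -0.9, -6.5], [83, -162, 44, 1.1, -1, -7.4], [93, -183, 50, 1.2, -1.1, -8.3], [104, -204, 56, 1.4, -1.2, -9.3], [114, -224, 61, 1.5, -1.3, -10.2], [124, -244, 67, 1.6, -1.5, -11.1], [135, -265, 72, 1.8, -1.6, -12], [135, -265, 72, 1.8, -1.6, -12], [135, -265, 72, 1.8, -1.6, -12], [135, -265, 72, 1.8, -1.6, -12]]]'

```text
time: 20.05
position: [0.5782, -0.014, 0.2702]
tool_rot: [0.69, 0.724, -0.0, -0.002]
ft_force: [0.3, 0.4, -0.6]
grip_width: 0.033
```

Run:
```python
from held import *
st();rel((.5784,-.0134,.1085),down(.057))
housings(robot.camera("scene"),(.42,.72,-.15,.1))
```

```text
t 20.05 p [ 0.5782 -0.014   0.2702] q [-0.22  0.49  1.57  0.    1.08 -0.27] F [ 0.34  0.38 -0.56] M [-0.091  0.013 -0.042] w 0.033
target [ 0.5784 -0.0134  0.1085] shift [  0.2   0.7 161.7] turn [-0.02 -0.02 -0.06] dist 162.0 deg 0.5
blob [272, 193, 36, 31, 528] zmed 0.0328 rect [652.7 -33.1] [123.1  41.9] 90.0 rib 80 [652.8 -33.5  58. ] ((653.6522827148438, -31.646350860595703), (18.252506256103516, 49.08201217651367), 0.3796065151691437) blue [650.3 -65.   31.9]
blob [247, 202, 38, 33, 549] zmed 0.0328 rect [575.2 -16.7] [ 41.6 124. ] 3.9 rib 84 [574.9 -16.8  58.3] ((575.5680541992188, -15.813405990600586), (18.280784606933594, 53.26184844970703), 3.7342798709869385) blue [575.5 -49.7  32.2]
```

Still in place. Descend, grip and lift in two calls.

carry_out --rows '[[[0, 0.5, 40, 0, 0, -0.1], [0, 0.5, 80, 0, 0, -0.1], [0, 0.5, 115, 0, 0, -0.1], [0, 0.5, 140, 0, 0, -0.1], [0, 0.5, 155, 0, 0, -0.1], [0, 0.5, 162, 0, 0, -0.1], [0, 0.5, 162, 0, 0, -0.1], [0, 0.5, 162, 0, 0, -0.1]]]'

```text
time: 20.9
position: [0.5799, -0.0138, 0.1101]
tool_rot: [0.684, 0.729, 0.001, -0.0]
ft_force: [0.1, 0.4, 1.2]
grip_width: 0.0333
```

carry_out --rows '[[[0, 0, 0, 0, 0, 0], [0, 0, 0, 0, 0, 0], [0, 0, 0, 0, 0, 0], [0, 0, 0, 0, 0, 0], [0, 0, 0, 0, 0, 0], [0, 0, 0, 0, 0, 0], [0, 0, -15, 0, 0, 0], [0, 0, -40, 0, 0, 0], [0, 0, -75, 0, 0, 0], [0, 0, -110, 0, 0, 0], [0, 0, -140, 0, 0, 0], [0, 0, -155, 0, 0, 0], [0, 0, -155, 0, 0, 0], [0, 0, -155, 0, 0, 0], [0, 0, -155, 0, 0, 0], [0, 0, -155, 0, 0, 0], [0, 0, -155, 0, 0, 0]]]' --fingers 0 --grip_force 55

```text
time: 22.6
position: [0.5792, -0.0135, 0.2631]
tool_rot: [0.684, 0.73, 0.0, -0.002]
ft_force: [0.4, 0.7, -5.1]
grip_width: 0.0156
```

Run:
```python
from plan import *
st()
```

```text
t 22.6 p [ 0.5792 -0.0135  0.2631] q [-0.22  0.5   1.58  0.    1.06 -0.28] F [ 0.42  0.72 -5.06] M [-0.049  0.004 -0.051] w 0.0156
```

carry_out --rows '[[[0, 0, 0, 0, 0.6, 0], [0, 0, 0, 0, 1.2, 0], [0, 0, 0, 0, 1.8, 0], [0, 0, 0, 0, 2.2, 0], [0, 0, 0, 0, 2.2, 0], [0, 0, 0, 0, 2.2, 0], [0, 0, 0, 0, 2.2, 0], [0, 0, 0, 0, 2.2, 0], [0, 0, 0, 0, 2.2, 0], [0, 0, 0, 0, 1.6, 0], [0, 0, 0, 0, 1, 0], [0, 0, 0, 0, 0.4, 0], [0, 0, 0, 0, 0, 0], [0, 0, 0, 0, 0, 0], [0, 0, 0, 0, 0, 0], [0, 0, 0, 0, 0, 0], [0, 0, 0, 0, 0, 0], [0, 0, 0, 0, 0, 0]]]'

```text
time: 24.4
position: [0.5796, -0.014, 0.2642]
tool_rot: [0.684, 0.729, 0.001, -0.001]
ft_force: [-0.1, -0.4, -4.2]
grip_width: 0.0155
```

Run:
```python
from plan import *
st()
```

```text
t 24.4 p [ 0.5796 -0.014   0.2642] q [-0.22  0.5   1.58  0.    1.06 -0.28] F [-0.13 -0.44 -4.23] M [0.008 0.098 0.017] w 0.0155
```

carry_out --rows '[[[0, 0, 0, 0, -0.6, 0], [0, 0, 0, 0, -1.2, 0], [0, 0, 0, 0, -1.8, 0], [0, 0, 0, 0, -2.2, 0], [0, 0, 0, 0, -2.2, 0], [0, 0, 0, 0, -2.2, 0], [0, 0, 0, 0, -2.2, 0], [0, 0, 0, 0, -2.2, 0], [0, 0, 0, 0, -2.2, 0], [0, 0, 0, 0, -1.6, 0], [0, 0, 0, 0, -1, 0], [0, 0, 0, 0, -0.4, 0], [0, 0, 0, 0, 0, 0], [0, 0, 0, 0, 0, 0], [0, 0, 0, 0, 0, 0], [0, 0, 0, 0, 0, 0], [0, 0, 0, 0, 0, 0], [0, 0, 0, 0, 0, 0]]]'

```text
time: 26.2
position: [0.5795, -0.013, 0.2643]
tool_rot: [0.684, 0.73, 0.0, -0.001]
ft_force: [1.1, -0.3, -4.8]
grip_width: 0.0157
```

Run:
```python
from plan import *
st()
rel(*lane("r",-25.5,240,-1));rel(*lane("g",-25.5,240,1));rel(*lane("g",-25.5,240,-1))
```

```text
t 26.2 p [ 0.5795 -0.013   0.2643] q [-0.22  0.5   1.58  0.    1.06 -0.28] F [ 1.1  -0.25 -4.84] M [-0.191  0.053  0.006] w 0.0157
target [ 0.4197 -0.3178  0.2633] shift [-293.6 -179.3    0.6] turn [-1.84  1.6  12.09] dist 344.0 deg 98.6
target [0.4186 0.1751 0.2633] shift [ 198.3 -148.2    1.5] turn [ -1.7   -1.69 -11.26] dist 248.0 deg 92.1
target [0.4186 0.1751 0.2633] shift [ 198.3 -148.2    1.5] turn [-1.68  1.69 11.05] dist 248.0 deg 90.5
```

Second housing (578,-13): M_x +0.008 → −0.191, again 0.20 Nm: **loose**, to red lane −25.5.

carry_out --rows '[[[-5, -5, -20, 0, 0, 0.4], [-15, -15, -40, 0, 0, 1.2], [-35, -30, -50, -0.2, 0.1, 2], [-58, -45, -50, -0.4, 0.3, 2.9], [-82, -60, -50, -0.5, 0.4, 3.8], [-106, -75, -50, -0.7, 0.6, 4.7], [-130, -90, -50, -0.9, 0.7, 5.6], [-155, -105, -50, -1, 0.9, 6.5], [-180, -120, -50, -1.1, 1, 7.4], [-205, -135, -50, -1.3, 1.1, 8.3], [-228, -148, -45, -1.4, 1.2, 9.2], [-250, -160, -35, -1.6, 1.4, 10.1], [-272, -172, -25, -1.7, 1.5, 11], [-290, -180, -12, -1.8, 1.6, 12], [-294, -180, 0, -1.8, 1.6, 12.1], [-294, -180, 0, -1.8, 1.6, 12.1], [-294, -180, 0, -1.8, 1.6, 12.1], [-294, -180, 0, -1.8, 1.6, 12.1], [-294, -180, 0, -1.8, 1.6, 12.1]]]'

```text
time: 28.1
position: [0.4195, -0.3179, 0.2644]
tool_rot: [0.988, -0.033, 0.148, 0.003]
ft_force: [0.6, 0.8, -4.1]
grip_width: 0.0155
```

Run:
```python
from held import *
st();rel(*lane("r",-25.5,114,-1))
top_face("top","r",140,185,-25.5)
```

```text
t 28.1 p [ 0.4195 -0.3179  0.2644] q [-0.97  0.38  1.85  0.35  0.76  0.43] F [ 0.64  0.84 -4.09] M [-0.037  0.58   0.016] w 0.0155
target [ 0.4569 -0.3202  0.1429] shift [  0.2   0.3 127.2] turn [-0.02  0.02 -0.01] dist 127.0 deg 0.2
top 628 deck-frame rect [ 24.2 -23.8] [75.  39.8] 0.64 z [143.9 163.6 167.7] y pct [-41.2  -4.5] x max/min 61.5 -13.5
```

carry_out --rows '[[[-0.5, 1.5, 20, 0, 0, 0], [-1, 1.8, 45, 0, 0, 0], [-1, 1.8, 70, 0, 0, 0], [-1, 1.8, 95, 0, 0, 0], [-1, 1.8, 112, 0, 0, 0], [-1, 1.8, 120, 0, 0, 0], [-1, 1.8, 125, 0, 0, 0], [-1, 1.8, 127, 0, 0, 0], [-1, 1.8, 127, 0, 0, 0], [-1, 1.8, 127, 0, 0, 0]]]'

```text
time: 29.15
position: [0.4551, -0.3225, 0.1428]
tool_rot: [0.988, -0.034, 0.148, 0.003]
ft_force: [0.5, -0.3, -4.2]
grip_width: 0.0158
```

Run:
```python
from held import *
st();rel(*lane("r",-25.5,109.5,-1))
top_face("top","r",20,75,-25.5)
```

```text
t 29.15 p [ 0.4551 -0.3225  0.1428] q [-0.91  0.63  1.87  0.49  0.49  0.31] F [ 0.51 -0.26 -4.19] M [0.019 0.525 0.011] w 0.0158
target [ 0.4582 -0.3203  0.1386] shift [ 1.6 -2.4  4.9] turn [-0.02  0.02 -0.02] dist 6.0 deg 0.2
top 419 deck-frame rect [ 26.7 -18.6] [55.9 66. ] 89.03 z [24.9 36.9 41.2] y pct [-43.6   8.4] x max/min 59.8 -6.1
```

carry_out --rows '[[[0, 0, 1, 0, 0, 0], [0, 0, 2, 0, 0, 0], [0, 0, 3, 0, 0, 0], [0, 0, 4, 0, 0, 0], [0, 0, 4.5, 0, 0, 0], [0, 0, 4.5, 0, 0, 0]]]'

```text
time: 29.8
position: [0.4558, -0.3222, 0.1386]
tool_rot: [0.988, -0.034, 0.148, 0.003]
ft_force: [-5.5, 1.8, 5.3]
grip_width: 0.0156
```

Run:
```python
from held import *
st()
```

```text
t 29.8 p [ 0.4558 -0.3222  0.1386] q [-0.91  0.64  1.87  0.49  0.49  0.3 ] F [-5.46  1.81  5.33] M [ 0.022  0.752 -0.023] w 0.0156
```

carry_out --rows '[[[0, 0, 0, 0, 0, 0], [0, 0, 0, 0, 0, 0], [0, 0, 0, 0, 0, 0], [0, 0, 0, 0, 0, 0], [0, 0, -10, 0, 0, 0], [0, 0, -30, 0, 0, 0], [0, 0, -60, 0, 0, 0], [0, 0, -100, 0, 0, 0], [0, 0, -140, 0, 0, 0], [0, 0, -170, 0, 0, 0], [0, 0, -170, 0, 0, 0], [0, 0, -170, 0, 0, 0]]]' --fingers 0.36

```text
time: 31.0
position: [0.4064, -0.3196, 0.3012]
tool_rot: [0.988, -0.034, 0.148, 0.004]
ft_force: [-0.3, 0.6, -0.6]
grip_width: 0.0316
```

Run:
```python
from held import *
st()
top_face("top","r",20,42,-25.5);top_face("top","r",20,42,25.5)
housings(robot.camera("top"),(.42,.72,-.15,.1))
rel((.6558,-.0287,.27),down(-.024))
```

```text
t 31.0 p [ 0.4064 -0.3196  0.3012] q [-0.99  0.31  1.83  0.32  0.85  0.45] F [-0.26  0.64 -0.61] M [-0.003  0.384  0.034] w 0.0316
top 708 deck-frame rect [ -0.9 -17.5] [ 54.7 120.8] 89.55 z [24.3 32.7 35.5] y pct [-43.2   8.6] x max/min 59.5 -61.2
top 889 deck-frame rect [-1.5 18.3] [ 55.6 121.8] 89.98 z [23.7 32.8 35.7] y pct [-8.1 45. ] x max/min 59.4 -62.4
blob [243, 171, 52, 18, 828] zmed 0.0334 rect [656.2 -28.4] [121.7  39.7] 88.4 rib 147 [655.4 -28.9  59.4] ((655.0159301757812, -28.79374122619629), (46.369266510009766, 15.882791519165039), 88.70905303955078) blue [654.1 -62.8  33.7]
target [ 0.6558 -0.0287  0.27  ] shift [ 210.4 -306.2   96.3] turn [  1.67  -1.67 -11.48] dist 384.0 deg 93.7
```

carry_out --rows '[[[15, -21, 7, 0.1, -0.1, -0.8], [29, -42, 13, 0.2, -0.2, -1.6], [43, -63, 20, 0.3, -0.3, -2.4], [58, -85, 26, 0.5, -0.5, -3.2], [72, -106, 33, 0.6, -0.6, -4], [87, -127, 40, 0.7, -0.7, -4.8], [102, -148, 46, 0.8, -0.8, -5.6], [116, -170, 53, 0.9, -0.9, -6.4], [131, -191, 60, 1, -1, -7.2], [146, -212, 67, 1.2, -1.2, -8], [160, -233, 73, 1.3, -1.3, -8.8], [175, -255, 80, 1.4, -1.4, -9.6], [190, -276, 87, 1.5, -1.5, -10.4], [204, -298, 93, 1.6, -1.6, -11.2], [210, -306, 96, 1.7, -1.7, -11.5], [210, -306, 96, 1.7, -1.7, -11.5], [210, -306, 96, 1.7, -1.7, -11.5], [210, -306, 96, 1.7, -1.7, -11.5]]]'

```text
time: 32.95
position: [0.6548, -0.0308, 0.2708]
tool_rot: [0.715, 0.699, -0.003, -0.001]
ft_force: [-1.5, -0.6, 0.3]
grip_width: 0.031
```

Run:
```python
from held import *
st();rel((.6558,-.0287,.1085),down(-.024))
housings(robot.camera("scene"),(.55,.72,-.15,.1))
W=cloud(dict(np.load("pics/top0.npz")));k=(abs(W[...,1]+.03)<.12)&(W[...,2]>.05)&(W[...,0]>.7)
print("behind",np.sort(W[k][:,0])[:3],W[k][:,2].min())
```

```text
t 32.95 p [ 0.6548 -0.0308  0.2708] q [-0.22  0.59  1.37 -0.    1.18 -0.19] F [-1.47 -0.58  0.34] M [-0.102  0.076  0.021] w 0.031
target [ 0.6558 -0.0287  0.1085] shift [  2.6   1.8 162.3] turn [-0.04  0.02  0.01] dist 162.0 deg 0.3
blob [272, 193, 36, 32, 528] zmed 0.0328 rect [653.5 -31.7] [125.   42.9] 88.6 rib 84 [652.  -33.5  58.8] ((652.7853393554688, -32.8640251159668), (54.1548957824707, 19.060758590698242), 89.56971740722656) blue [649.6 -64.9  32.2]
behind [0.78094131 0.78107042 0.78135724] 0.09790876769256396
```

carry_out --rows '[[[1, 0.5, 40, 0, 0, 0], [1, 0.5, 80, 0, 0, 0], [1, 0.5, 115, 0, 0, 0], [1, 0.5, 140, 0, 0, 0], [1, 0.5, 155, 0, 0, 0], [1, 0.5, 161, 0, 0, 0], [1, 0.5, 161, 0, 0, 0], [1, 0.5, 161, 0, 0, 0]]]'

```text
time: 33.8
position: [0.6565, -0.0295, 0.1117]
tool_rot: [0.714, 0.7, -0.002, 0.001]
ft_force: [0.4, 0.6, -0.0]
grip_width: 0.0314
```

carry_out --rows '[[[0, 0, 0, 0, 0, 0], [0, 0, 0, 0, 0, 0], [0, 0, 0, 0, 0, 0], [0, 0, 0, 0, 0, 0], [0, 0, 0, 0, 0, 0], [0, 0, 0, 0, 0, 0], [0, 0, -15, 0, 0, 0], [0, 0, -40, 0, 0, 0], [0, 0, -75, 0, 0, 0], [0, 0, -110, 0, 0, 0], [0, 0, -140, 0, 0, 0], [0, 0, -155, 0, 0, 0], [0, 0, -155, 0, 0, 0], [0, 0, -155, 0, 0, 0], [0, 0, -155, 0, 0, 0], [0, 0, -155, 0, 0, 0], [0, 0, -155, 0, 0, 0]]]' --fingers 0 --grip_force 55

```text
time: 35.5
position: [0.6557, -0.0287, 0.2637]
tool_rot: [0.714, 0.7, -0.003, -0.001]
ft_force: [-0.1, 0.1, -5.8]
grip_width: 0.0153
```

Run:
```python
from plan import *
st()
```

```text
t 35.5 p [ 0.6557 -0.0287  0.2637] q [-0.21  0.6   1.37 -0.    1.17 -0.19] F [-0.06  0.09 -5.76] M [-0.048  0.068 -0.004] w 0.0153
```

carry_out --rows '[[[0, 0, 0, 0, 0.6, 0], [0, 0, 0, 0, 1.2, 0], [0, 0, 0, 0, 1.8, 0], [0, 0, 0, 0, 2.2, 0], [0, 0, 0, 0, 2.2, 0], [0, 0, 0, 0, 2.2, 0], [0, 0, 0, 0, 2.2, 0], [0, 0, 0, 0, 2.2, 0], [0, 0, 0, 0, 2.2, 0], [0, 0, 0, 0, 1.6, 0], [0, 0, 0, 0, 1, 0], [0, 0, 0, 0, 0.4, 0], [0, 0, 0, 0, 0, 0], [0, 0, 0, 0, 0, 0], [0, 0, 0, 0, 0, 0], [0, 0, 0, 0, 0, 0], [0, 0, 0, 0, 0, 0], [0, 0, 0, 0, 0, 0]]]'

```text
time: 37.3
position: [0.6562, -0.0293, 0.2651]
tool_rot: [0.715, 0.699, -0.002, -0.001]
ft_force: [0.4, -0.4, -6.1]
grip_width: 0.0156
```

Run:
```python
from plan import *
st()
```

```text
t 37.3 p [ 0.6562 -0.0293  0.2651] q [-0.21  0.6   1.37 -0.    1.17 -0.19] F [ 0.35 -0.37 -6.07] M [-0.044  0.067 -0.008] w 0.0156
```

carry_out --rows '[[[0, 0, 0, 0, -0.6, 0], [0, 0, 0, 0, -1.2, 0], [0, 0, 0, 0, -1.8, 0], [0, 0, 0, 0, -2.2, 0], [0, 0, 0, 0, -2.2, 0], [0, 0, 0, 0, -2.2, 0], [0, 0, 0, 0, -2.2, 0], [0, 0, 0, 0, -2.2, 0], [0, 0, 0, 0, -2.2, 0], [0, 0, 0, 0, -1.6, 0], [0, 0, 0, 0, -1, 0], [0, 0, 0, 0, -0.4, 0], [0, 0, 0, 0, 0, 0], [0, 0, 0, 0, 0, 0], [0, 0, 0, 0, 0, 0], [0, 0, 0, 0, 0, 0], [0, 0, 0, 0, 0, 0], [0, 0, 0, 0, 0, 0]]]'

```text
time: 39.1
position: [0.6562, -0.0282, 0.2652]
tool_rot: [0.714, 0.7, -0.003, -0.0]
ft_force: [-0.5, -0.0, -6.5]
grip_width: 0.0157
```

Run:
```python
from plan import *
st()
rel(*lane("r",-76.5,240,-1));rel(*lane("g",-25.5,240,1));rel(*lane("g",-25.5,240,-1))
```

```text
t 39.1 p [ 0.6562 -0.0282  0.2652] q [-0.21  0.6   1.37 -0.    1.17 -0.19] F [-0.51 -0.01 -6.53] M [-0.221  0.051 -0.052] w 0.0157
target [ 0.4164 -0.3687  0.2633] shift [-345.1 -233.1    3.9] turn [-1.74  1.7  11.49] dist 416.0 deg 93.9
target [0.4186 0.1751 0.2633] shift [ 198.6 -241.4    2.2] turn [ -1.83  -1.63 -11.86] dist 313.0 deg 96.9
target [0.4186 0.1751 0.2633] shift [ 198.6 -241.4    2.2] turn [-1.59  1.78 10.45] dist 313.0 deg 85.8
```

The third gave −0.048 / −0.044 / −0.221, which is not clear-cut. I'll repeat the tilt and average several readings.

```bash
cat > avg.py <<'E'
from plan import *
M=[]
for i in range(6):
    robot.camera("top");o=robot.get_obs();M.append(np.r_[o["moment"],o["ft_force"]])
M=np.array(M);print("mean",M.mean(0).round(3),"sd",M.std(0).round(3),M[:,0].round(3))
E
python3 avg.py
```

```text
mean [-0.208  0.053 -0.016  0.04  -0.203 -6.137] sd [0.013 0.019 0.034 0.412 0.193 0.211] [-0.223 -0.186 -0.216 -0.217 -0.212 -0.195]
```

carry_out --rows '[[[0, 0, 0, 0, 0.6, 0], [0, 0, 0, 0, 1.2, 0], [0, 0, 0, 0, 1.8, 0], [0, 0, 0, 0, 2.2, 0], [0, 0, 0, 0, 2.2, 0], [0, 0, 0, 0, 2.2, 0], [0, 0, 0, 0, 2.2, 0], [0, 0, 0, 0, 2.2, 0], [0, 0, 0, 0, 2.2, 0], [0, 0, 0, 0, 1.6, 0], [0, 0, 0, 0, 1, 0], [0, 0, 0, 0, 0.4, 0], [0, 0, 0, 0, 0, 0], [0, 0, 0, 0, 0, 0], [0, 0, 0, 0, 0, 0], [0, 0, 0, 0, 0, 0], [0, 0, 0, 0, 0, 0], [0, 0, 0, 0, 0, 0]]]'

```text
time: 41.2
position: [0.6562, -0.0293, 0.2651]
tool_rot: [0.715, 0.699, -0.002, -0.001]
ft_force: [0.4, -0.2, -6.4]
grip_width: 0.0154
```

```bash
python3 avg.py
```

```text
mean [ 4.000e-03  3.500e-02  3.000e-03  3.230e-01 -1.040e-01 -5.997e+00] sd [0.022 0.021 0.027 0.485 0.548 0.352] [ 0.007  0.023  0.031 -0.006 -0.038  0.004]
```

Readings −0.208 ± 0.013 and +0.004 ± 0.022 Nm: a 0.21 Nm shift, so the third is loose too. It goes to red lane +76.5, and I'll run an empty-gripper control tilt afterwards.

Run:
```python
from plan import *
rel(*lane("r",76.5,240,-1))
```

```text
target [ 0.4265 -0.216   0.2633] shift [-191.9 -225.8    3.2] turn [-1.74  1.69 11.48] dist 296.0 deg 93.9
```

carry_out --rows '[[[-5, -5, -20, 0, 0, 0.4], [-12, -15, -40, 0, 0, 1.2], [-24, -32, -50, -0.2, 0.1, 2], [-40, -50, -50, -0.4, 0.3, 2.9], [-56, -69, -50, -0.5, 0.4, 3.8], [-72, -88, -50, -0.7, 0.6, 4.7], [-90, -107, -50, -0.8, 0.7, 5.6], [-106, -127, -50, -1, 0.9, 6.5], [-122, -146, -50, -1.1, 1, 7.4], [-138, -165, -50, -1.3, 1.2, 8.3], [-153, -183, -45, -1.4, 1.3, 9.2], [-168, -199, -35, -1.5, 1.5, 10.1], [-181, -213, -25, -1.6, 1.6, 10.9], [-190, -223, -12, -1.7, 1.7, 11.5], [-192, -226, 3, -1.7, 1.7, 11.5], [-192, -226, 3, -1.7, 1.7, 11.5], [-192, -226, 3, -1.7, 1.7, 11.5], [-192, -226, 3, -1.7, 1.7, 11.5], [-192, -226, 3, -1.7, 1.7, 11.5]]]'

```text
time: 43.4
position: [0.427, -0.2162, 0.2645]
tool_rot: [0.988, -0.033, 0.149, 0.004]
ft_force: [0.6, -0.0, -7.0]
grip_width: 0.0155
```

Run:
```python
from held import *
st();rel(*lane("r",76.5,116,-1))
top_face("top","r",140,185,76.5)
```

```text
t 43.4 p [ 0.427  -0.2162  0.2645] q [-0.81  0.31  1.98  0.33  0.66  0.59] F [ 0.55 -0.03 -7.02] M [-0.003  0.579 -0.027] w 0.0155
target [ 0.463  -0.2184  0.1448] shift [-7.00e-01  1.00e-01  1.25e+02] turn [-0.02  0.01 -0.01] dist 125.0 deg 0.2
top 562 deck-frame rect [36.6 77.9] [53.7 39. ] 1.09 z [146.9 162.7 172.4] y pct [60.1 96.8] x max/min 63.2 10.0
```

carry_out --rows '[[[-1.5, 1, 20, 0, 0, 0], [-3, 1.5, 45, 0, 0, 0], [-3, 1.5, 70, 0, 0, 0], [-3, 1.5, 95, 0, 0, 0], [-3, 1.5, 110, 0, 0, 0], [-3, 1.5, 118, 0, 0, 0], [-3, 1.5, 122, 0, 0, 0], [-3, 1.5, 124, 0, 0, 0], [-3, 1.5, 124, 0, 0, 0], [-3, 1.5, 124, 0, 0, 0]]]'

```text
time: 44.45
position: [0.4597, -0.2195, 0.1448]
tool_rot: [0.988, -0.034, 0.148, 0.003]
ft_force: [-0.6, -0.1, -6.2]
grip_width: 0.0157
```

Run:
```python
from held import *
st();rel(*lane("r",76.5,111,-1))
top_face("top","r",20,75,76.5)
```

```text
t 44.45 p [ 0.4597 -0.2195  0.1448] q [-0.76  0.59  2.01  0.55  0.37  0.38] F [-0.61 -0.07 -6.19] M [-0.016  0.577 -0.002] w 0.0157
target [ 0.4645 -0.2185  0.14  ] shift [ 3.1 -1.3  6. ] turn [-0.02  0.02 -0.02] dist 7.0 deg 0.3
top 484 deck-frame rect [34.6 78.1] [75.8 71.2] 82.53 z [25.6 38.6 66.3] y pct [ 43.2 110.1] x max/min 74.9 -5.6
```

Centred as intended. Lowering the last few mm until contact.

carry_out --rows '[[[0, 0, 1, 0, 0, 0], [0, 0, 2, 0, 0, 0], [0, 0, 3, 0, 0, 0], [0, 0, 4, 0, 0, 0], [0, 0, 4, 0, 0, 0], [0, 0, 4, 0, 0, 0]]]'

```text
time: 45.1
position: [0.4607, -0.2193, 0.1402]
tool_rot: [0.988, -0.034, 0.148, 0.003]
ft_force: [-0.9, -0.2, -6.0]
grip_width: 0.0156
```

Run:
```python
from held import *
st();rel(*lane("r",76.5,111,-1))
```

```text
t 45.1 p [ 0.4607 -0.2193  0.1402] q [-0.75  0.6   2.01  0.56  0.36  0.37] F [-0.92 -0.16 -5.96] M [-0.029  0.583 -0.024] w 0.0156
target [ 0.4645 -0.2185  0.14  ] shift [ 3.6 -1.1  1.2] turn [-0.03  0.03 -0.02] dist 4.0 deg 0.3
```

carry_out --rows '[[[0, 0, 0.7, 0, 0, 0], [0, 0, 1.4, 0, 0, 0], [0, 0, 2, 0, 0, 0], [0, 0, 2, 0, 0, 0], [0, 0, 2, 0, 0, 0]]]'

```text
time: 45.6
position: [0.461, -0.2192, 0.1393]
tool_rot: [0.988, -0.034, 0.148, 0.003]
ft_force: [-4.1, 1.0, 5.6]
grip_width: 0.0155
```

Run:
```python
from held import *
st()
```

```text
t 45.6 p [ 0.461  -0.2192  0.1393] q [-0.75  0.6   2.01  0.57  0.36  0.37] F [-4.12  1.    5.61] M [-0.03   0.776 -0.039] w 0.0155
```

carry_out --rows '[[[0, 0, 0, 0, 0, 0], [0, 0, 0, 0, 0, 0], [0, 0, 0, 0, 0, 0], [0, 0, 0, 0, 0, 0], [0, 0, -8, 0, 0, 0], [0, 0, -25, 0, 0, 0], [0, 0, -55, 0, 0, 0], [0, 0, -95, 0, 0, 0], [0, 0, -135, 0, 0, 0], [0, 0, -170, 0, 0, 0], [0, 0, -170, 0, 0, 0], [0, 0, -170, 0, 0, 0]]]' --fingers 0.27

```text
time: 46.8
position: [0.4114, -0.2168, 0.3019]
tool_rot: [0.988, -0.034, 0.149, 0.004]
ft_force: [-0.5, 0.1, -0.3]
grip_width: 0.0236
```

Run:
```python
from held import *
st()
c=robot.camera("top")
top_face("top","r",20,42,76.5)
rel((.553,-.0287,.31),down(-.066))
cv2.imwrite("pics/t3.png",cv2.resize(cv2.cvtColor(c["color"],cv2.COLOR_RGB2BGR)[130:310,220:460],None,fx=3,fy=3))
```

```text
t 46.8 p [ 0.4114 -0.2168  0.3019] q [-0.83  0.23  1.96  0.3   0.76  0.6 ] F [-0.51  0.09 -0.27] M [-0.044  0.363 -0.022] w 0.0236
top 756 deck-frame rect [ 1.6 69.4] [114.4  55.7] 0.22 z [25.2 32.8 35.7] y pct [42.6 96.3] x max/min 58.9 -55.7
target [ 0.553  -0.0287  0.31  ] shift [ 125.8 -196.8   29. ] turn [  1.63  -1.69 -11.18] dist 235.0 deg 91.4
```

View pics/t3.png

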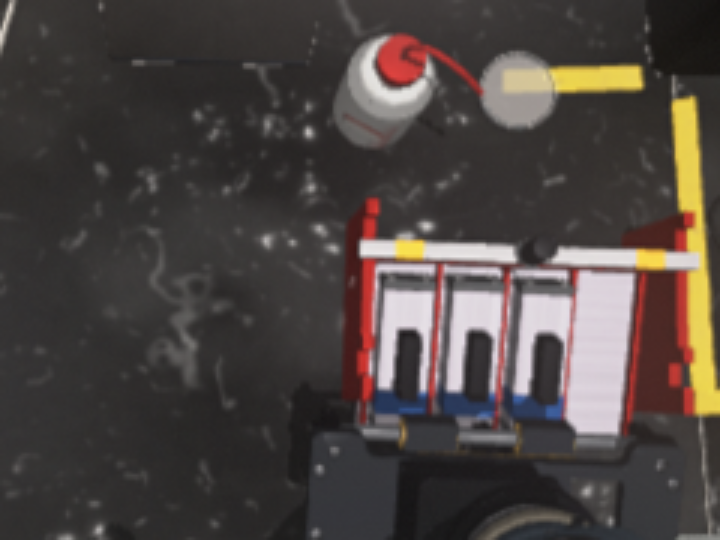

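The picture shows housings in the three left red lanes at (405,340), (470,340) and (540,340), with the bar parked behind them at row 250 and the bystanders unmoved. Going over the knob, with the control tilt there.

Run:
```python
from held import *
rel((.553,-.2965,.31),down(-.066))
```

```text
target [ 0.553  -0.2965  0.31  ] shift [143.6  70.4  32.9] turn [  1.63  -1.69 -11.18] dist 163.0 deg 91.4
```

carry_out --rows '[[[11, 5, -10, 0.1, -0.1, -0.9], [22, 11, -10, 0.3, -0.3, -1.8], [34, 17, -10, 0.4, -0.4, -2.7], [46, 22, -5, 0.5, -0.5, -3.6], [57, 28, 0, 0.6, -0.7, -4.5], [69, 34, 5, 0.8, -0.8, -5.4], [80, 39, 10, 0.9, -0.9, -6.3], [92, 45, 15, 1, -1.1, -7.2], [103, 51, 20, 1.2, -1.2, -8.1], [115, 56, 25, 1.3, -1.4, -9], [127, 62, 29, 1.4, -1.5, -9.9], [138, 68, 32, 1.5, -1.6, -10.8], [143, 70, 33, 1.6, -1.7, -11.2], [143, 70, 33, 1.6, -1.7, -11.2], [143, 70, 33, 1.6, -1.7, -11.2], [143, 70, 33, 1.6, -1.7, -11.2], [143, 70, 33, 1.6, -1.7, -11.2]]]' --fingers 0.5

```text
time: 48.6
position: [0.5525, -0.2963, 0.3105]
tool_rot: [0.73, 0.684, -0.001, 0.003]
ft_force: [-0.1, 0.0, -0.2]
grip_width: 0.0435
```

carry_out --rows '[[[0, 0, 0, 0, 0.6, 0], [0, 0, 0, 0, 1.2, 0], [0, 0, 0, 0, 1.8, 0], [0, 0, 0, 0, 2.2, 0], [0, 0, 0, 0, 2.2, 0], [0, 0, 0, 0, 2.2, 0], [0, 0, 0, 0, 1.6, 0], [0, 0, 0, 0, 1, 0], [0, 0, 0, 0, 0.4, 0], [0, 0, 0, 0, 0, 0], [0, 0, 0, 0, 0, 0], [0, 0, 0, 0, 0, 0], [0, 0, 0, 0, 0, 0]]]'

```text
time: 49.9
position: [0.553, -0.2967, 0.311]
tool_rot: [0.729, 0.684, -0.001, 0.003]
ft_force: [-0.1, -0.1, 0.6]
grip_width: 0.0438
```

```bash
python3 avg.py
```

```text
mean [-0.089  0.065 -0.005 -0.304 -0.158 -0.192] sd [0.032 0.056 0.024 0.439 0.526 0.522] [-0.138 -0.094 -0.104 -0.083 -0.031 -0.082]
```

carry_out --rows '[[[0, 0, 0, 0, -0.6, 0], [0, 0, 0, 0, -1.2, 0], [0, 0, 0, 0, -1.8, 0], [0, 0, 0, 0, -2.2, 0], [0, 0, 0, 0, -2.2, 0], [0, 0, 0, 0, -2.2, 0], [0, 0, 0, 0, -1.6, 0], [0, 0, 0, 0, -1, 0], [0, 0, 0, 0, -0.4, 0], [0, 0, 0, 0, 0, 0], [0, 0, 0, 0, 0, 0], [0, 0, 0, 0, 0, 0], [0, 0, 0, 0, 0, 0]]]'

```text
time: 51.5
position: [0.5529, -0.2964, 0.3108]
tool_rot: [0.729, 0.684, -0.001, 0.003]
ft_force: [-0.2, 0.0, -0.9]
grip_width: 0.0436
```

```bash
python3 avg.py
python3 - <<'E'
from racks import *
from plan import *
st();knob(robot.camera("scene"));rel((.553,-.2965,.204),down(-.066))
E
```

```text
mean [-0.102  0.048 -0.025 -0.09  -0.149  0.013] sd [0.015 0.036 0.025 0.2   0.479 0.234] [-0.122 -0.087 -0.09  -0.115 -0.084 -0.113]
t 51.8 p [ 0.5531 -0.2961  0.3109] q [-0.67  0.51  1.41 -0.    1.22 -0.6 ] F [-0.29 -0.52 -0.21] M [-0.113  0.082 -0.007] w 0.0437
knob 86 [ 0.5511 -0.3046  0.1667] [ 0.5604 -0.2958  0.1712] [ 0.5428 -0.3134  0.1624]
target [ 0.553  -0.2965  0.204 ] shift [  0.3  -0.4 107. ] turn [0.02 0.04 0.02] dist 107.0 deg 0.4
```

Control: empty tilts gave −0.089 and −0.102 Nm, so there is no artefact and all three are truly loose. Now the bar.

carry_out --rows '[[[-2, 0, 35, 0, 0, 0], [-2, 0, 65, 0, 0, 0], [-2, 0, 90, 0, 0, 0], [-2, 0, 103, 0, 0, 0], [-2, 0, 107, 0, 0, 0], [-2, 0, 107, 0, 0, 0], [-2, 0, 107, 0, 0, 0]]]'

```text
time: 52.55
position: [0.5539, -0.2996, 0.2052]
tool_rot: [0.729, 0.684, -0.001, 0.004]
ft_force: [0.9, 0.5, 0.7]
grip_width: 0.0435
```

carry_out --rows '[[[0, 0, 0, 0, 0, 0], [0, 0, 0, 0, 0, 0], [0, 0, 0, 0, 0, 0], [0, 0, 0, 0, 0, 0], [0, 0, 0, 0, 0, 0], [0, 0, 0, 0, 0, 0], [0, 0, 0, 0, 0, 0], [0, 0, -8, 0, 0, 0], [0, 0, -18, 0, 0, 0], [0, 0, -27, 0, 0, 0], [0, 0, -27, 0, 0, 0], [0, 0, -27, 0, 0, 0]]]' --fingers 0 --grip_force 40

```text
time: 53.75
position: [0.5533, -0.2991, 0.2314]
tool_rot: [0.729, 0.684, -0.001, 0.004]
ft_force: [-0.4, -1.9, -1.7]
grip_width: 0.0169
```

Run:
```python
from plan import *
st()
```

```text
t 53.75 p [ 0.5533 -0.2991  0.2314] q [-0.67  0.6   1.48 -0.    1.05 -0.61] F [-0.4  -1.94 -1.73] M [-0.326  0.101  0.027] w 0.0169
```

carry_out --rows '[[[0, -12, 0, 0, 0, 0], [0, -28, 0, 0, 0, 0], [0, -46, 0, 0, 0, 0], [0, -64, 0, 0, 0, 0], [0, -76, 0, 0, 0, 0], [0, -80, 0, 0, 0, 0], [0, -80.5, 0, 0, 0, 0], [0, -80.5, 0, 0, 0, 0], [0, -80.5, 0, 0, 0, 0]]]'

```text
time: 54.65
position: [0.4729, -0.2937, 0.2305]
tool_rot: [0.729, 0.684, -0.001, 0.003]
ft_force: [-0.6, -1.4, -1.2]
grip_width: 0.0167
```

Run:
```python
from plan import *
st()
```

```text
t 54.65 p [ 0.4729 -0.2937  0.2305] q [-0.76  0.52  1.67 -0.    0.95 -0.69] F [-0.63 -1.43 -1.17] M [-0.289  0.088 -0.031] w 0.0167
```

carry_out --rows '[[[0, 0, 8, 0, 0, 0], [0, 0, 18, 0, 0, 0], [0, 0, 28, 0, 0, 0], [0, 0, 36, 0, 0, 0], [0, 0, 39, 0, 0, 0], [0, 0, 39, 0, 0, 0], [0, 0, 39, 0, 0, 0]]]'

```text
time: 55.35
position: [0.4728, -0.2938, 0.1915]
tool_rot: [0.729, 0.684, -0.001, 0.003]
ft_force: [1.2, 0.6, -1.6]
grip_width: 0.0168
```

Run:
```python
from plan import *
st()
```

```text
t 55.35 p [ 0.4728 -0.2938  0.1915] q [-0.76  0.57  1.7  -0.    0.86 -0.69] F [ 1.21  0.62 -1.62] M [ 0.083 -0.019  0.024] w 0.0168
```

carry_out --rows '[[[0, 0, 1, 0, 0, 0], [0, 0, 1, 0, 0, 0], [0, 0, 1, 0, 0, 0]]]'

```text
time: 55.65
position: [0.4728, -0.2938, 0.1908]
tool_rot: [0.729, 0.684, -0.001, 0.003]
ft_force: [1.7, 2.0, -1.9]
grip_width: 0.0172
```

carry_out --rows '[[[0, 0, 0, 0, 0, 0], [0, 0, 0, 0, 0, 0], [0, 0, 0, 0, 0, 0], [0, 0, 0, 0, 0, 0], [0, 0, -20, 0, 0, 0], [0, 0, -50, 0, 0, 0], [0, 0, -90, 0, 0, 0], [0, 0, -125, 0, 0, 0], [0, 0, -130, 0, 0, 0], [0, 0, -130, 0, 0, 0]]]' --fingers 0.5

```text
time: 56.65
position: [0.4727, -0.2937, 0.3219]
tool_rot: [0.729, 0.684, -0.001, 0.005]
ft_force: [-0.5, 0.7, -0.1]
grip_width: 0.0438
```

Run:
```python
from racks import *
from plan import *
st();knob(robot.camera("scene")); rel((.45,0,.34),down(-.066))
```

```text
t 56.65 p [ 0.4727 -0.2937  0.3219] q [-0.76  0.4   1.58 -0.    1.16 -0.69] F [-0.53  0.66 -0.14] M [-0.063  0.041 -0.037] w 0.0438
knob 59 [ 0.4719 -0.299   0.1523] [ 0.4809 -0.2906  0.1556] [ 0.4629 -0.3076  0.1488]
target [0.45 0.   0.34] shift [291.  -40.7 -21.3] turn [0.02 0.04 0.02] dist 295.0 deg 0.4
```

Knob top is at 0.152, the same as at the start, so the bar is in the notch. I'll move clear and do a final check of both views.

carry_out --rows '[[[40, -6, -4, 0, 0, 0], [85, -12, -8, 0, 0, 0], [130, -18, -12, 0, 0, 0], [175, -25, -15, 0, 0, 0], [220, -31, -18, 0, 0, 0], [260, -37, -20, 0, 0, 0], [290, -40, -21, 0, 0, 0], [290, -40, -21, 0, 0, 0], [290, -40, -21, 0, 0, 0]]]'

```text
time: 57.6
position: [0.4503, -0.0007, 0.3386]
tool_rot: [0.729, 0.685, -0.002, 0.002]
ft_force: [0.4, 0.1, 0.6]
grip_width: 0.0436
```

Run:
```python
from racks import *
from held import *
st();c=robot.camera("top");knob(c)
d=robot.camera("scene");knob(d)
for y in(76.5,25.5,-25.5):top_face("top","r",20,42,y)
b=lambda c,s,f:cv2.resize(cv2.cvtColor(c["color"],cv2.COLOR_RGB2BGR)[s],(560,300))
cv2.imwrite("pics/end.png",np.vstack([b(c,np.s_[120:300,125:461],3),b(d,np.s_[180:370,180:535],3)]))
```

```text
t 57.6 p [ 0.4503 -0.0007  0.3386] q [-0.25  0.23  1.79 -0.01  1.12 -0.18] F [0.39 0.07 0.58] M [-0.074  0.066 -0.026] w 0.0436
knob 68 [ 0.4743 -0.2944  0.1521] [ 0.4821 -0.2869  0.1552] [ 0.466  -0.3015  0.1476]
knob 55 [ 0.4711 -0.2983  0.1523] [ 0.4795 -0.2893  0.1561] [ 0.4642 -0.3078  0.1485]
top 813 deck-frame rect [-1.9 69.6] [121.   56.1] 0.01 z [25.4 32.9 35.6] y pct [42.6 96.2] x max/min 58.6 -62.4
top 873 deck-frame rect [-1.3 25.5] [ 69.9 121.6] 89.98 z [23.8 32.8 35.9] y pct [-8.3 59. ] x max/min 59.5 -62.1
top 722 deck-frame rect [ -1.5 -17.3] [ 54.9 120.6] 89.3 z [26.  32.9 35.7] y pct [-43.2   8.5] x max/min 58.9 -62.0
```

View pics/end.png

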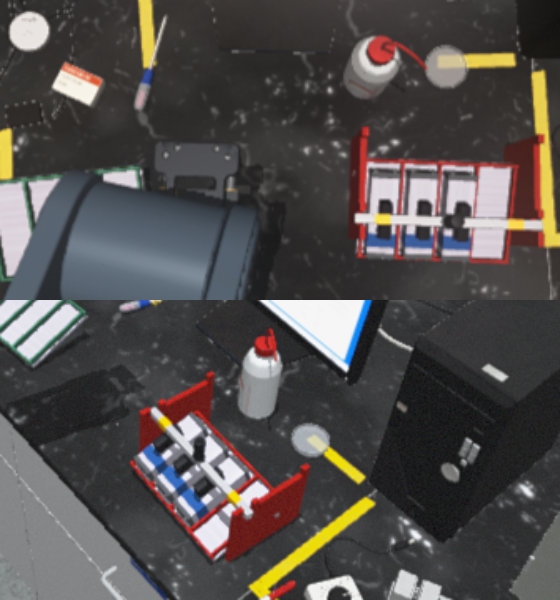

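The three housings lie flat in the three left red lanes and the bar crosses them in its notch (knob 0.152 m in both cameras). The bystanders are where they were and the arm is clear.

```bash
python3 -c "
from rig import robot
print(robot.hand_in())"
```

```text
the job is handed in; nothing more can be done
None
```

I parked the latch bar on the rear rest, then lifted and tilted each of the three housings (only three were there). All three turned out loose, so they lie in red lanes +76.5, +25.5 and −25.5 and the green rack stays empty. After that I put the bar back over its keeper and let it drop into the notch. The run took about 58 s of the 210 s, and the job is handed in.

**Tilt test:**
- The moment between the two tilts shifted by 0.20, 0.20 and 0.21 Nm, against 0.20 Nm expected for a loose weight.
- The third housing's first readings were unclear: no shift from the first tilt, then about 0.18 Nm from end to end. I tilted it again with averaged readings to get the 0.21 Nm.
- The same tilts with an empty gripper changed the moment by only 0.01 Nm, so the shifts are not a sensor artefact.

**Last checks:**
- **Bar:** the knob top reads 0.152 m in both cameras, the same as when latched at the start.
- **Housings:** the top faces read about 33 mm above the deck, where 34 mm is nominal, and they lie within their lanes and end lips.
- **Bystanders:** they look unmoved in the last picture, and the arm is clear of everything.
- **Disagreement:** the two cameras differ by 3–4 mm sideways. I relied mainly on the top camera, and the grasps agreed with it.

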